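Interleave dried paint-test boards in the stacking tray

ROBOT

A 6-joint arm with a two-finger parallel gripper is mounted at the origin on the work surface. World frame = base frame: x ahead of the robot, y to its left, z up, the work surface at z = 0. Lengths are in m, angles in rad, forces in N, time in s.
With the tool pointing down it reaches from about 0.25 to 0.725 m from the base axis. Payload 9.7 kg.
Tool frame: the origin (TCP) lies midway between the tips of the shut fingers; the grasp point (between the pads) lies 19 mm behind it; z points along the fingers, y is the line along which they close (so a half turn about z gives the same grasp; the last joint's range is limited). The gripper opens to 85 mm and grips with 20 to 120 N. Pads are 22 mm wide; open, the fingers measure 114 mm over their backs; the gripper's body (76 mm by 85 mm) begins 54 mm behind the grasp point. The pads swing forward as they close: fully open they stand 13 mm farther back than shut.
Start: joints at [-1.187, 0.087, 0.176, 1.66, 0, 1.571], TCP at [0.206, -0.51, 0.208] pointing down, gripper open.
Joint ranges: [-3.13, 3.13], [-0.85, 1.81], [-1.15, 1.24], [-2.2, 2.28], [-1.44, 1.52], [-3.14, 3.14]. Speed limits (rad/s): [2.22, 2.22, 2.57, 3.14, 3.14, 3.14].

INTERFACE

Orientations are given as a 3x3 rotation matrix whose columns are the frame's x, y, z axes.
In Python, from workcell import arm gives the robot as it stands. The module is installed in compiled form; this text tells all that it offers.
- The arm moves only by the tool carry_out, never from a script. Its argument "steps" is a list of rows, each a list of 3 entries, a list of its own where there are three numbers: the shift along the tool's x, y, z in m, then the turn, a rotation vector about the tool's x, y, z in degrees, then the opening, from 0 (shut) to 1 (fully open). In form: [[[x, y, z], [wx, wy, wz], fingers], ...]. A call has 1 to 10 rows; each row shifts and turns the commanded pose from where the row before left it, along the tool's axes as they then stand; what a row does not reach is not made up. A row lasts 1/8 s, in which the tool goes at most 62.5 mm and 10.7 degrees, less where a joint would pass 70% of its speed; a pose out of reach is approached as far as the arm can. A call is refused whole if a number of a shift passes 0.0625 or a number of a turn 10.7, either way. A call with a gripper value outside its range is refused whole. The fingers move at their own pace and stop on an object; "squeeze" is the grip in N (left out, the last holds). Time passes only in rows, so rows that do not move let the fingers close. It gives the time, the measured TCP pose, the force, the opening and the grip force at its end, in the units of the state.
- arm.sense(): the state, without advancing time (a new reading comes with each control period).
- arm.camera(name): name is "scene" or "top" or "wrist"; returns a dict with "pixels" (480x640x3 uint8, red, green, blue), "camera_matrix" (3x3 intrinsics, pixels), "R" (3x3) and "t" (3): a world point X has camera coordinates R X + t. Camera axes: x right, y down, z forward; pixel columns grow to the right and rows downward; lengths in m; the calibration is good to about 2 mm. The wrist camera is an equidistant fisheye: a pixel r from the principal point sees the ray r / f radians off the axis. A picture is of the moment at which its call begins. There is no depth.
- arm.sign_off(): hands the job in; it is judged then, once.
Trained networks look in a picture, given as the dict that the camera call returned (one of the last four; its "shot" number tells which), for a name from the list of things; names that differ only in an ending like _2 or _b are one class to them, and where a whole thing is asked for, a point or a joint stands for the part that bears it (a point fixed in the world has none). Each returns a list of dicts, best first, with "confidence" (0 to 1); they miss things now and then, are a little off and sometimes report something else, mostly with a low value. They report only what shows in the picture. A call takes as long as a camera call. They do not tell look-alikes from the thing itself.
- arm.find_in(label, picture): "bbox" ([left, top, right, bottom] in pixels, round what is visible of it).
- arm.regions_of(label, picture): "pixels" (480x640 bool, what is visible of it) and "bbox" ([left, top, right, bottom] in pixels, round what is visible of it).
- arm.place_of(label, picture): "position" ([row, column] in pixels: a listed point, or the origin of a listed thing).
The state is a dict: "t": time; "joint_pos": joint angles; "joint_velocities": joint speeds; "tau": joint torques, N m; "tcp_pos": TCP position; "ee_rot": TCP orientation; "wrist_force": force on the tool from outside, world axes, zero at the start; "moment": the same for the moment, N m; "finger_gap": finger opening in m; "grasp_force": force on a finger pad.
Only numpy, scipy, OpenCV 4.12 (cv2) and the standard library are available. Lean on these libraries where they do the work, as an engineer would, in place of code of your own. Each camera call takes 0.05 s, during which the arm holds its last target. There are 200 camera calls.

TASK

The paint-test board on the sloping drying rack is dry: stack it on the board already in the wooden stacking tray, with the thin plain plastic separator sheet from the rack between them. First lay the separator flat on the lower board and push it gently under the hood until you feel it meet the end stop, then lay the rack's board on top, painted side up, and push it home against the stop in the same way. All three must end up straight and squarely one over another, let go, and the other things on the bench left alone.

Things in the scene. Friction and masses are not known exactly. Their poses are not given: they have to be found in the camera images.
- rack: fixed plywood drying rack, 250 mm wide (y), 145 deep, 140 high. Origin on the table under its middle; low front faces -x. Two bays centred at y = -67.5 and +67.5 mm; in each, two rails (18 mm either side of the middle) rise to +x at 35 degrees and carry one sheet, its lower end on a ledge 14 mm high. Free space beside the sheets; cross bars 12 mm under the rails' tops.
- tray: fixed wooden stacking tray: plate 200 x 112 x 12 mm (x, y, z), origin under its centre. Boards lie on it along x; home = centre at x = y = 0. Pocket at +x end: stop face x = 75 mm; cheeks x = 45 to 87, inner faces y = -36 and 36, tops z = 56; hood x = 57 to 87, underside z = 50, top 55. Open elsewhere.
- stop: the tray's end stop, a block 12 x 72 x 38 mm under the hood. Origin at the bottom middle of its face (tray x = 75 mm, z = 12 mm); the face looks to its -x.
- base_board: lower paint-test board: white plastic slab 150 x 66 x 12 mm (x, y, z) with eight paint swatches on top, lying loose in the tray up to 4 mm short of the stop. Origin at the centre of its underside.
- separator: thin plain grey plastic sheet, no swatches, 150 x 66 x 8 mm (x, y, z), 60 g, lying in one of the rack's bays (either one). Origin at the centre of its underside; x along its length (up the slope at the start), z out of its upper face.
- top_board: paint-test board, white plastic slab 150 x 66 x 12 mm (x, y, z), 120 g, eight paint swatches on its upper face, lying in the other bay. Origin at the centre of its underside; x along its length (up the slope at the start), z out of the painted face.
- jar: bystander: paint jar, 44 mm across, 45 mm high, beside the tray. Origin under its centre.
- tape: bystander: roll of tape lying flat, 84 mm across, 20 mm high, on the tray's other side. Origin under its centre.
- dropper: bystander: dropper bottle, 28 mm across, 62 mm high, beyond the tray's hood. Origin under its centre.
- thinner: bystander: jar, 42 mm across, 55 mm high, in front of the rack. Origin under its centre.
- sanding_block: bystander: cork sanding block 85 x 35 x 22 mm in front of the rack. Origin under its centre.
- palette_brush: bystander: brush 160 mm long lying beyond the work, along the back. Origin under its middle.
- spray_can: bystander: spray can, 66 mm across, 150 mm high, at the far left. Origin under its centre.
Things that resemble listed ones, but are neither listed nor needed, are in the scene too. There is more than one size of the separator; the one meant has the size given above.

How it is judged:
By the outcome, as a careful person would: the job done as asked, in the order asked, and still so for the second after the job is handed in, with the robot touching nothing.
It also fails if it takes over 64 s, if anything falls off the work surface, if the arm or the gripper's body presses on something with over 40 N, if the wrist force passes 120 N, or if a joint passes its speed limit or range.

## Working session

There is one attempt and no reset: what is moved stays moved. The work goes in short steps, Python scripts to look and compute and a tool call to move; the robot and the scene stay as the last step left them, time stands still between calls to the robot, and variables do not carry over. Pictures are saved under pics/ and viewed, at most 10 in all, crops included, and the job is handed in when it is done.

Besides the shell and the picture viewer there is one more tool, called after "Request:" as name(argument=value, ...) on one line, values as JSON. carry_out: Moves the arm, as the interface text tells. Its arguments: {"type":"object","properties":{"steps":{"type":"array","items":{"type":"array"}},"squeeze":{"type":"number"}},"required":["steps"]}

```bash
mkdir -p pics
cat > h.py <<'E'
import numpy as np, cv2
from workcell import arm
E
python3 - <<'E'
from h import *
s=arm.sense(); print({k:np.round(v,3).tolist() for k,v in s.items()})
for n in ("scene","top"):
    p=arm.camera(n); cv2.imwrite(f"pics/{n}0.png",p["pixels"][:,:,::-1])
    print(n,np.round(p["camera_matrix"],1).tolist(),np.round(p["R"],4).tolist(),np.round(p["t"],4).tolist(),p.get("shot"))
    for l in "rack tray stop base_board separator top_board jar tape dropper thinner sanding_block palette_brush spray_can".split():
        print(l,[(np.round(d["position"]).tolist(),round(d["confidence"],2)) for d in arm.place_of(l,p)], [(np.round(d["bbox"]).tolist(),round(d["confidence"],2)) for d in arm.find_in(l,p)])
E
```

```text
{'t': 0.0, 'joint_pos': [-1.187, 0.087, 0.175, 1.66, -0.0, 1.571], 'joint_velocities': [0.001, -0.002, -0.0, -0.001, 0.001, 0.002], 'tau': [-0.005, -52.039, 46.479, 0.016, -0.0, 0.0], 'tcp_pos': [0.206, -0.51, 0.207], 'ee_rot': [[0.927, 0.374, -0.0], [0.374, -0.927, 0.001], [-0.0, -0.001, -1.0]], 'wrist_force': [0.165, 0.388, -0.376], 'moment': [0.01, -0.059, 0.06], 'grasp_force': 0.0, 'finger_gap': 0.085}
scene [[460.6, 0.0, 325.3], [0.0, 460.6, 237.7], [0.0, 0.0, 1.0]] [[0.4658, 0.8848, -0.0142], [0.552, -0.3031, -0.7768], [-0.6916, 0.354, -0.6295]] [-0.3098, -0.2116, 1.3282] 1
rack [] [([294.0, 204.0, 437.0, 286.0], 0.98), ([465.0, 191.0, 509.0, 271.0], 0.58)]
tray [([305.0, 209.0], 0.96)] [([174.0, 265.0, 257.0, 347.0], 0.9)]
stop [([331.0, 224.0], 0.85), ([256.0, 478.0], 0.46)] [([200.0, 313.0, 241.0, 339.0], 0.76), ([246.0, 251.0, 263.0, 277.0], 0.56)]
base_board [([298.0, 212.0], 0.63), ([218.0, 358.0], 0.24), ([303.0, 214.0], 0.22)] [([188.0, 267.0, 228.0, 313.0], 0.74)]
separator [([218.0, 453.0], 0.86), ([212.0, 394.0], 0.8)] [([368.0, 204.0, 422.0, 215.0], 0.9), ([442.0, 2
[... 1473 characters left out ...]
0, 285.0], 0.18)]
top_board [([235.0, 290.0], 0.64)] [([269.0, 201.0, 310.0, 270.0], 0.61), ([326.0, 125.0, 347.0, 184.0], 0.25)]
jar [([254.0, 368.0], 0.8)] [([354.0, 243.0, 381.0, 263.0], 0.84)]
tape [([249.0, 476.0], 0.59), ([227.0, 215.0], 0.46)] [([458.0, 230.0, 496.0, 268.0], 0.63)]
dropper [([176.0, 414.0], 0.48)] [([410.0, 163.0, 426.0, 178.0], 0.7), ([329.0, 125.0, 346.0, 182.0], 0.25)]
thinner [([280.0, 228.0], 0.61)] [([217.0, 270.0, 241.0, 288.0], 0.73)]
sanding_block [([292.0, 274.0], 0.8)] []
palette_brush [([149.0, 340.0], 0.95)] [([330.0, 126.0, 348.0, 181.0], 0.79), ([270.0, 200.0, 310.0, 271.0], 0.55)]
spray_can [([165.0, 175.0], 0.9)] [([139.0, 134.0, 188.0, 178.0], 0.97)]
```

View pics/scene0.png

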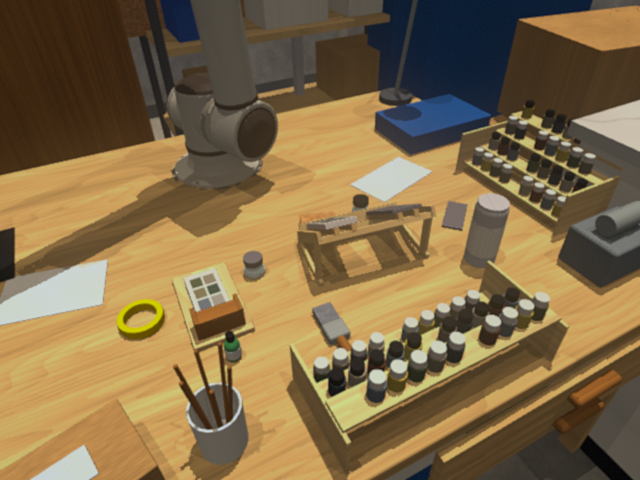

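View pics/top0.png

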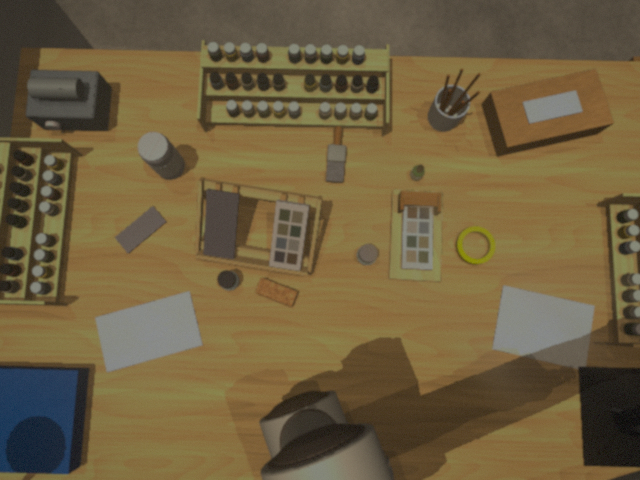

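The separator is the large grey sheet in the rack's left bay (top view, ~220,225). The painted board is in the right bay (~290,236), and the tray is at ~(417,236). The small grey sheet at ~(140,230) is a decoy. Next I'll get rough positions.

```bash
cat >> h.py <<'E'
TOP=dict(K=np.array([[568.8,0,312.0],[0,568.8,223.9],[0,0,1]]),R=np.array([[0.025,-0.9997,-0.0025],[-0.9848,-0.0242,-0.1718],[0.1717,0.0068,-0.9851]]),t=np.array([0.0385,0.5361,1.171]))
def back(uv,z,K,R,t,fish=False):
    "pixel (u,v) -> world point at height z"
    a=np.array([(uv[0]-K[0,2])/K[0,0],(uv[1]-K[1,2])/K[1,1]])
    if fish:
        th=np.linalg.norm(a); d=np.r_[a/max(th,1e-9)*np.sin(th),np.cos(th)]
    else: d=np.r_[a,1]
    c=-R.T@t; d=R.T@d
    return c+d*(z-c[2])/d[2]
def proj(X,K,R,t,fish=False):
    c=np.atleast_2d(X)@R.T+t
    if fish:
        r=np.linalg.norm(c[:,:2],axis=1); th=np.arctan2(r,c[:,2]); a=c[:,:2]/np.maximum(r,1e-9)[:,None]*th[:,None]
    else: a=c[:,:2]/c[:,2:]
    return a*[K[0,0],K[1,1]]+K[:2,2]
def cam(p): return dict(K=p["camera_matrix"],R=p["R"],t=p["t"])
E
python3 - <<'E'
from h import *
for n,uv,z in [("sep c",(221,224),.065),("top c",(290,236),.065),("tray",(415,236),.0),("base",(418,236),.024),("jar",(368,254),.045),("tape",(476,245),.02),("rackFL",(200,262),.03),("rackFR",(312,273),.03),("rackBL",(203,180),.14),("rackBR",(323,195),.14),("thinner",(228,280),.055),("block",(277,292),.022)]:
    print(n,np.round(back(uv,z,**TOP),3))
im=cv2.imread("pics/top0.png")
a=im[160:310,185:335]; b=im[160:310,355:505]
cv2.imwrite("pics/crop1.png",np.hstack([cv2.resize(q,(399,399),interpolation=cv2.INTER_CUBIC) for q in(a,b)]))
E
```

```text
sep c [0.527 0.243 0.065]
top c [0.505 0.097 0.065]
tray [ 0.521 -0.177  0.   ]
base [ 0.518 -0.179  0.024]
jar [ 0.473 -0.069  0.045]
tape [ 0.502 -0.305  0.02 ]
rackFL [0.449 0.29  0.03 ]
rackFR [0.431 0.049 0.03 ]
rackBL [0.602 0.271 0.14 ]
rackBR [0.578 0.031 0.14 ]
thinner [0.41  0.224 0.055]
block [0.39  0.123 0.022]
```

View pics/crop1.png

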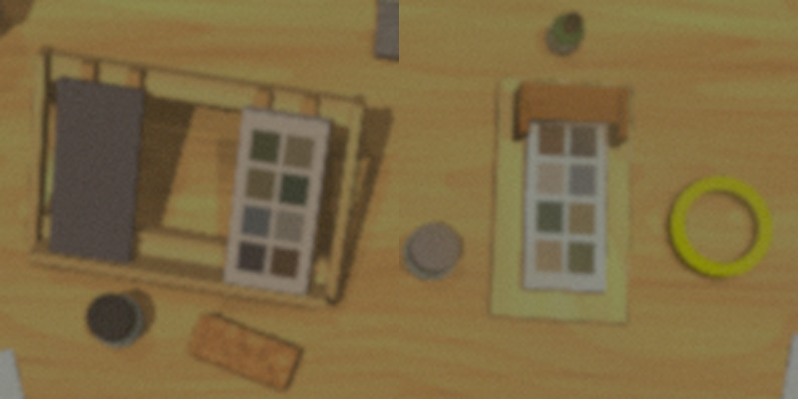

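The crop shows both sheets in the rack, each turned a few degrees, and the base board lying in the tray. I'll move over the rack for a close look with the wrist camera.

```bash
cat >> h.py <<'E'
from scipy.spatial.transform import Rotation as Ro
def down(yaw,pitch=0):
    "tool frame: y along heading's left; yaw, pitch (sheet rising to +x) deg; tool x = -sheet x, z = -sheet z"
    S=Ro.from_euler("ZY",[yaw,-pitch],degrees=True).as_matrix()
    return S@np.diag([-1,1,-1.])
def plan(p1,R1,n,p0=None,R0=None,grip=1,wsign=1):
    s=arm.sense(); p0=s["tcp_pos"] if p0 is None else np.array(p0); R0=np.array(s["ee_rot"]) if R0 is None else R0
    w=Ro.from_matrix(R0.T@R1).as_rotvec(degrees=True); rows=[]
    if wsign<0: a=np.linalg.norm(w); w=w*(a-360)/a
    R=R0
    for k in range(n):
        d=R.T@((np.array(p1)-p0)/n); rows.append([np.round(d,4).tolist(),np.round(w/n,2).tolist(),grip]); R=R@Ro.from_rotvec(w/n,degrees=True).as_matrix()
    for i in range(0,n,10): print(str(rows[i:i+10]).replace(" ",""))
E
python3 - <<'E'
from h import *
plan([.45,.17,.33],down(-4.5),16)
E
```

```text
[[[0.0301,-0.0337,-0.0076],[-0.0,0.0,-9.59],1],[[0.0353,-0.0282,-0.0076],[-0.0,0.0,-9.59],1],[[0.0395,-0.0219,-0.0076],[-0.0,0.0,-9.59],1],[[0.0426,-0.0151,-0.0076],[-0.0,0.0,-9.59],1],[[0.0445,-0.0078,-0.0076],[-0.0,0.0,-9.59],1],[[0.0452,-0.0002,-0.0076],[-0.0,0.0,-9.59],1],[[0.0446,0.0073,-0.0076],[-0.0,0.0,-9.59],1],[[0.0427,0.0146,-0.0076],[-0.0,0.0,-9.59],1],[[0.0397,0.0215,-0.0076],[-0.0,0.0,-9.59],1],[[0.0355,0.0279,-0.0076],[-0.0,0.0,-9.59],1]]
[[[0.0304,0.0334,-0.0076],[-0.0,0.0,-9.59],1],[[0.0244,0.038,-0.0076],[-0.0,0.0,-9.59],1],[[0.0177,0.0415,-0.0076],[-0.0,0.0,-9.59],1],[[0.0106,0.0439,-0.0076],[-0.0,0.0,-9.59],1],[[0.0031,0.045,-0.0076],[-0.0,0.0,-9.59],1],[[-0.0044,0.0449,-0.0076],[-0.0,0.0,-9.59],1]]
```

Request:
carry_out(steps=[[[0.03,-0.034,-0.008],[0,0,-9.6],1],[[0.035,-0.028,-0.008],[0,0,-9.6],1],[[0.04,-0.022,-0.008],[0,0,-9.6],1],[[0.043,-0.015,-0.008],[0,0,-9.6],1],[[0.045,-0.008,-0.008],[0,0,-9.6],1],[[0.045,0,-0.008],[0,0,-9.6],1],[[0.045,0.007,-0.008],[0,0,-9.6],1],[[0.043,0.015,-0.008],[0,0,-9.6],1],[[0.04,0.022,-0.008],[0,0,-9.6],1],[[0.035,0.028,-0.008],[0,0,-9.6],1]])

```text
t: 3.95
tcp_pos: [0.3601, -0.0818, 0.2884]
ee_rot: [[-0.474, 0.88, 0.001], [0.88, 0.474, -0.0], [-0.001, 0.001, -1.0]]
wrist_force: [0.7, 0.1, -0.6]
finger_gap: 0.0853
grasp_force: 0.0
```

Request:
carry_out(steps=[[[0.03,0.033,-0.008],[0,0,-9.6],1],[[0.024,0.038,-0.008],[0,0,-9.6],1],[[0.018,0.042,-0.008],[0,0,-9.6],1],[[0.011,0.044,-0.008],[0,0,-9.6],1],[[0.003,0.045,-0.008],[0,0,-9.6],1],[[-0.004,0.045,-0.008],[0,0,-9.6],1],[[0,0,0],[0,0,0],1]])

```text
t: 4.82
tcp_pos: [0.4513, 0.1742, 0.3352]
ee_rot: [[-0.997, 0.072, -0.001], [0.072, 0.997, -0.0], [0.001, -0.0, -1.0]]
wrist_force: [0.4, -0.4, -0.1]
finger_gap: 0.085
grasp_force: 0.0
```

Run:
```python
from h import *
p=arm.camera("wrist"); cv2.imwrite("pics/w1.png",p["pixels"][:,:,::-1])
import pickle; pickle.dump(p,open("w1.pkl","wb"))
print({k:np.round(p[k],4).tolist() for k in("camera_matrix","R","t")})
s=arm.sense(); print(s["t"],s["tcp_pos"],np.round(s["ee_rot"],3).tolist(),np.round(s["joint_pos"],2))
```

```text
{'camera_matrix': [[371.6483, 0.0, 315.4861], [0.0, 371.6483, 240.5354], [0.0, 0.0, 1.0]], 'R': [[0.0719, 0.9974, -0.0011], [0.9448, -0.0677, 0.3207], [0.3198, -0.0241, -0.9472]], 't': [-0.2058, -0.4967, 0.3611]}
4.875 [0.45080025 0.17288993 0.33539458] [[-0.997, 0.075, -0.001], [0.075, 0.997, -0.0], [0.001, -0.001, -1.0]] [ 0.37  0.02  0.36  1.91 -0.    0.44]
```

View pics/w1.png

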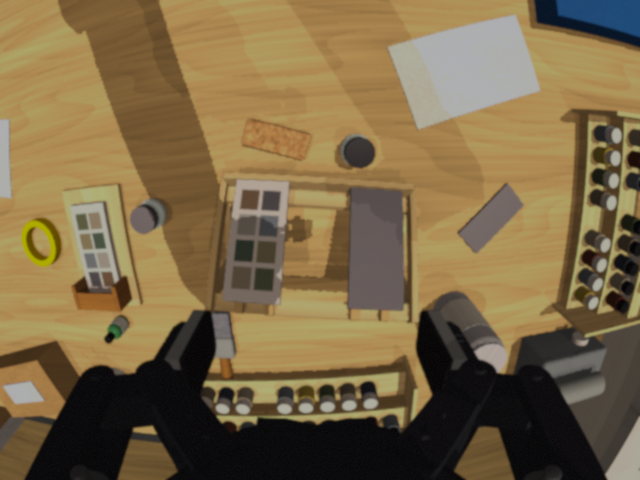

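The wrist view shows the painted board with corners at about (234,180), (289,181), (280,303), (224,301), and the separator at about (349,187), (405,188), (403,310), (350,309). I'll refine the corners with the segmentation and fit the poses.

```bash
cat >> h.py <<'E'
from scipy.optimize import least_squares
def quad(mask):
    "four corners of a mask: lines fitted to the contour's four sides"
    c=max(cv2.findContours(mask.astype(np.uint8),cv2.RETR_EXTERNAL,cv2.CHAIN_APPROX_NONE)[0],key=cv2.contourArea)
    h=cv2.convexHull(c)
    for e in np.arange(2,25,.5):
        a=cv2.approxPolyDP(h,e,True)[:,0].astype(float)
        if len(a)<=4: break
    P=c[:,0].astype(float); L=[]
    for i in range(len(a)):
        p,q=a[i],a[(i+1)%len(a)]; l=np.linalg.norm(q-p); u=(q-p)/l; s=(P-p)@u; d=(P-p)@[-u[1],u[0]]
        S=P[(abs(d)<4)&(s>.12*l)&(s<.88*l)]
        v=cv2.fitLine(S.astype(np.float32),cv2.DIST_HUBER,0,.01,.01).ravel(); L.append(np.cross([v[2],v[3],1],[v[2]+v[0],v[3]+v[1],1]))
    o=[]
    for i in range(len(a)):
        x=np.cross(L[i-1],L[i]); o.append(x[:2]/x[2])
    return np.array(o)
def box(th): return np.array([[-.075,-.033,th],[-.075,.033,th],[.075,.033,th],[.075,-.033,th]])
def match(q,g):
    "order quad q like guess pixels g"
    return np.array([q[np.argmin(np.linalg.norm(q-x,axis=1))] for x in g])
def fit(obs,th,x0,free):
    "obs: [(pix4x2,cam,fish)], x0=[x,y,z,yaw,pitch] (deg), free indices"
    x0=np.array(x0,float)
    def f(v):
        x=x0.copy(); x[free]=v; S=Ro.from_euler("ZY",[x[3],-x[4]],degrees=True).as_matrix()
        X=box(th)@S.T+x[:3]; return np.concatenate([(proj(X,**c,fish=fi)-p).ravel() for p,c,fi in obs])
    r=least_squares(f,x0[free],x_scale=[.01 if i<3 else 1 for i in free]); x=x0.copy(); x[free]=r.x
    return x,r.fun
E
cat > m1.py <<'E'
from h import *
w=arm.camera("wrist"); t=arm.camera("top")
G={"separator":np.array([[349,187],[405,188],[403,310],[350,309]]),"top_board":np.array([[234,180],[289,181],[280,303],[224,301]]),"base_board":np.array([[71,206],[101,203],[118,279],[86,283]])}
for l,th in(("separator",.008),("top_board",.012),("base_board",.012)):
    for d in arm.regions_of(l,w):
        g=G[l]; c=g.mean(0).astype(int)
        if d["pixels"][c[1],c[0]]:
            q=match(quad(d["pixels"]),g); print(l,round(d["confidence"],2),np.round(q,1).tolist())
            if l!="base_board":
                for fr in([0,1,2,3],[0,1,2,3,4]):
                    x,r=fit([(q,cam(w),True)],th,[.52,.1 if l!="separator" else .24,.06,-4,35],fr); print(np.round(x,4),np.round(r,1))
            else: print([np.round(back(u,.024,**cam(w),fish=True),4) for u in q])
            break
E
python3 m1.py
```

```text
separator 0.92 [[350.4, 186.4], [404.0, 190.7], [404.0, 309.0], [349.4, 309.0]]
[ 0.5244  0.241   0.0824 -7.4692 35.    ] [ 0.9  0.3 -1.2 -0.3  1.   0.9 -0.7 -0.8]
[ 0.5269  0.2419  0.0767 -6.7453 30.9292] [ 1.1  0.4 -1.1 -0.8  0.1  0.7 -0.1 -0.3]
top_board 0.57 [[237.1, 179.2], [289.4, 181.2], [282.3, 305.1], [223.5, 301.6]]
[ 0.5045  0.1008  0.0868 -6.975  35.    ] [-0.4  0.2  0.5 -0.2 -0.3  0.   0.3 -0.1]
[ 0.5042  0.101   0.0877 -6.8979 35.5377] [-0.4  0.3  0.5 -0.2 -0.2 -0.   0.1 -0.1]
base_board 0.82 [[69.4, 205.9], [108.0, 201.3], [121.5, 294.4], [89.8, 291.7]]
[array([ 0.4445, -0.2087,  0.024 ]), array([ 0.446 , -0.1323,  0.024 ]), array([ 0.5965, -0.1488,  0.024 ]), array([ 0.5904, -0.2125,  0.024 ])]
```

```bash
cat > m2.py <<'E'
from h import *
from m1 import G
t=arm.camera("top"); s=arm.camera("scene"); w=arm.camera("wrist")
GT={"separator":np.array([[204,256],[235,259],[239,192],[206,190]]),"top_board":np.array([[270,266],[301,270],[309,205],[276,200]])}
GT={k:v[[1,0,3,2]] for k,v in GT.items()}   # low -y, low +y, high +y, high -y
out=s["pixels"].copy(); ow=w["pixels"].copy()
for l,th in(("separator",.008),("top_board",.012)):
    obs=[]
    for p,g,fi in((w,G[l],True),(t,GT[l],False)):
        c=g.mean(0).astype(int); 
        for d in arm.regions_of(l,p):
            if d["pixels"][c[1],c[0]]: q=match(quad(d["pixels"]),g); obs.append((q,cam(p),fi)); break
        else: obs.append((g.astype(float),cam(p),fi)); print("net missed",l)
    x0=[.52,.1 if l!="separator" else .24,.06,-6,35]
    x,r=fit(obs,th,x0,[0,1,2,3]); print(l,np.round(x,4),np.round(r,1))
    S=Ro.from_euler("ZY",[x[3],-x[4]],degrees=True).as_matrix()
    for o,p,fi in((out,s,False),(ow,w,True)):
        for hh,col in((th,(255,0,0)),(0,(0,255,0))):
            cv2.polylines(o,[np.round(proj(box(hh)@S.T+x[:3],**cam(p),fish=fi)*16).astype(np.int32)],True,col,1,4,4)
a=cv2.resize(out[190:290,290:450],(640,400),interpolation=cv2.INTER_CUBIC)
cv2.imwrite("pics/ov1.png",a[:,:,::-1])
cv2.imwrite("pics/s2.png",s["pixels"][:,:,::-1])
E
sed -i 's/^w=arm/if __name__!="__main__": arm_skip=1\nw=arm/' m1.py
python3 - <<'E'
s=open('m1.py').read().split('\n')
i=[k for k,l in enumerate(s) if l.startswith('G=')][0]
open('m1.py','w').write("from h import *\n"+s[i]+"\n")
E
python3 m2.py
```

```text
net missed separator
separator [ 0.5255  0.241   0.0797 -7.1699 35.    ] [-1.8  0.3 -0.5 -0.5 -0.3  0.5  0.6 -0.3 -1.4 -0.1 -1.  -1.7 -0.1 -0.7
 -0.8  2. ]
top_board [ 0.5077  0.0987  0.079  -7.6983 35.    ] [ 0.   1.1 -0.5  0.9 -0.7  0.3  0.7 -0.1 -0.   0.2 -0.7  0.1 -0.7  1.4
  0.1  1.6]
```

View pics/ov1.png

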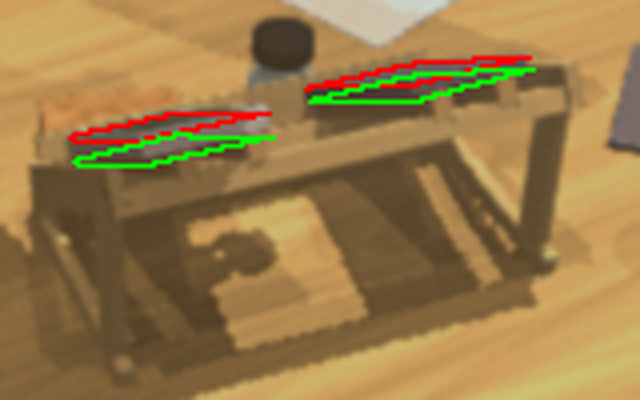

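The overlay fits, with both sheets at z≈0.08 and yaw about −7°. I'll go to a tilted pre-grasp over the separator.

```bash
cat >> h.py <<'E'
def sheetpose(c,yaw,pitch,off,dx=0):
    "TCP at height off above underside point (dx along sheet)"
    R=down(yaw,pitch); return np.array(c)-R[:,0]*dx-R[:,2]*off,R
E
python3 - <<'E'
from h import *
p,R=sheetpose([.5255,.241,.0797],-7.2,35,.10); print(p); plan(p,R,6)
w=arm.camera("wrist"); s=arm.sense(); print(np.array(s["ee_rot"]).T@(-w["R"].T@w["t"]-s["tcp_pos"]))
E
```

```text
[0.46859464 0.24818882 0.1616152 ]
[[[-0.002,0.0129,0.0291],[0.14,-5.83,0.45],1],[[0.0011,0.013,0.0291],[0.14,-5.83,0.45],1],[[0.0041,0.0131,0.0288],[0.14,-5.83,0.45],1],[[0.0071,0.0131,0.0282],[0.14,-5.83,0.45],1],[[0.01,0.0131,0.0273],[0.14,-5.83,0.45],1],[[0.0129,0.0131,0.0261],[0.14,-5.83,0.45],1]]
[ 8.30572611e-02  1.67878626e-05 -1.65832073e-01]
```

Request:
carry_out(steps=[[[-0.002,0.013,0.029],[0.1,-5.8,0.4],1],[[0.001,0.013,0.029],[0.1,-5.8,0.4],1],[[0.004,0.013,0.029],[0.1,-5.8,0.4],1],[[0.007,0.013,0.028],[0.1,-5.8,0.5],1],[[0.01,0.013,0.027],[0.1,-5.8,0.5],1],[[0.013,0.013,0.026],[0.1,-5.8,0.5],1],[[0,0,0],[0,0,0],1],[[0,0,0],[0,0,0],1]])

```text
t: 6.52
tcp_pos: [0.4687, 0.2489, 0.164]
ee_rot: [[-0.814, 0.123, 0.567], [0.105, 0.992, -0.065], [-0.571, 0.006, -0.821]]
wrist_force: [0.3, 0.4, 1.1]
finger_gap: 0.0854
grasp_force: 0.0
```

Run:
```python
from h import *
w=arm.camera("wrist"); s=arm.sense()
import pickle; pickle.dump((w,s),open("w2.pkl","wb"))
o=w["pixels"].copy()
S=Ro.from_euler("ZY",[-7.2,-35],degrees=True).as_matrix()
cv2.polylines(o,[np.round(proj(box(.008)@S.T+[.5255,.241,.0797],**cam(w),fish=True)*16).astype(np.int32)],True,(255,0,0),1,4,4)
cv2.imwrite("pics/w2.png",o[:,:,::-1])
print(s["tcp_pos"],np.round(s["joint_pos"],2))
for d in arm.regions_of("separator",w): print(d["confidence"],d["bbox"],np.round(quad(d["pixels"]),1).tolist())
```

```text
[0.46921183 0.24892783 0.1647038 ] [ 0.74 -0.45 -0.5   1.09 -0.45  0.77]
0.94 [267.3, 130.9, 364.6, 324.0] [[363.1, 130.0], [354.9, 323.0], [273.1, 323.0], [266.5, 130.0]]
0.85 [459.6, 98.2, 571.1, 190.2] [[572.5, 132.2], [485.9, 187.9], [460.0, 162.0], [553.3, 97.0]]
```

View pics/w2.png

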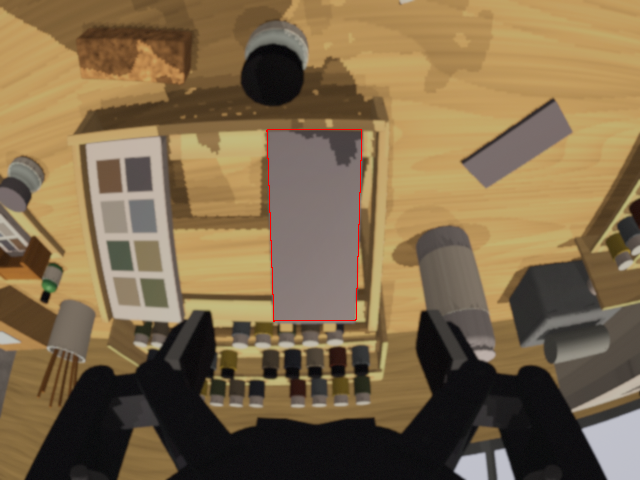

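The overlay sits almost exactly on the separator, with corners at (267,130), (363,130), (355,322) and (273,322). A final fit of this view gives the descent.

Run:
```python
from h import *
import pickle
w,s=pickle.load(open("w2.pkl","rb"))
q=np.array([[266.5,130.],[363.1,130],[354.9,323],[273.1,323]])
for fr in([0,1,3],[0,1,2,3],[0,1,2,3,4]):
    x,r=fit([(q,cam(w),True)],.008,[.525,.241,.0797,-7,35],fr); print(np.round(x,4),np.round(r,1))
x,r=fit([(q,cam(w),True)],.008,[.525,.241,.0797,-7,35],[0,1,2,3])
for off in(.04,-.012):
    p,R=sheetpose(x[:3],x[3],35,off); print(off); plan(p,R,4,grip=.88)
```

```text
[ 0.5267  0.2413  0.0797 -7.6053 35.    ] [ 0.8  0.5 -0.9  0.9 -0.4 -1.9  0.5 -1.8]
[ 0.5239  0.2417  0.0826 -7.604  35.    ] [ 0.1 -0.2 -0.2  0.2  0.1 -0.  -0.   0.1]
[ 0.5237  0.2417  0.0828 -7.6021 34.7457] [-0.  -0.2 -0.   0.2  0.1 -0.  -0.   0. ]
0.04
[[[0.0005,-0.0001,0.0147],[0.15,-0.03,0.03],0.88],[[0.0005,-0.0001,0.0147],[0.15,-0.03,0.03],0.88],[[0.0005,-0.0,0.0147],[0.15,-0.03,0.03],0.88],[[0.0005,-0.0,0.0147],[0.15,-0.03,0.03],0.88]]
-0.012
[[[0.0005,-0.0003,0.0277],[0.15,-0.03,0.03],0.88],[[0.0005,-0.0002,0.0277],[0.15,-0.03,0.03],0.88],[[0.0005,-0.0001,0.0277],[0.15,-0.03,0.03],0.88],[[0.0005,-0.0,0.0277],[0.15,-0.03,0.03],0.88]]
```

Request:
carry_out(steps=[[[0.0005,0,0.025],[0.15,0,0],0.88],[[0.0005,0,0.025],[0.15,0,0],0.88],[[0.0005,0,0.02],[0.15,0,0],0.88],[[0.0005,0,0.02],[0.15,0,0],0.88],[[0,0,0.012],[0,0,0],0.88],[[0,0,0.008],[0,0,0],0.88],[[0,0,0],[0,0,0],0.88]], squeeze=45)

```text
t: 7.5
tcp_pos: [0.5291, 0.2406, 0.0707]
ee_rot: [[-0.815, 0.13, 0.565], [0.105, 0.991, -0.077], [-0.571, -0.004, -0.821]]
wrist_force: [-0.1, 0.4, -0.3]
finger_gap: 0.075
grasp_force: 0.0
```

Request:
carry_out(steps=[[[0,0,0],[0,0,0],0.6],[[0,0,0],[0,0,0],0.6],[[0,0,0],[0,0,0],0.6],[[0,0,0],[0,0,0],0.6]], squeeze=45)

```text
t: 8.0
tcp_pos: [0.5288, 0.2409, 0.0708]
ee_rot: [[-0.814, 0.13, 0.566], [0.104, 0.992, -0.077], [-0.571, -0.004, -0.821]]
wrist_force: [-0.2, 0.3, -0.9]
finger_gap: 0.0508
grasp_force: 0.0
```

Run:
```python
from h import *
w=arm.camera("wrist"); s=arm.sense()
import pickle; pickle.dump((w,s),open("w3.pkl","wb"))
cv2.imwrite("pics/w3.png",w["pixels"][:,:,::-1]); print(s["tcp_pos"],s["wrist_force"],s["grasp_force"],s["finger_gap"])
```

```text
[0.52886324 0.24091124 0.07074793] [-0.1072282  -0.57888892 -0.14600377] 0.0 0.05085991447222012
```

View pics/w3.png

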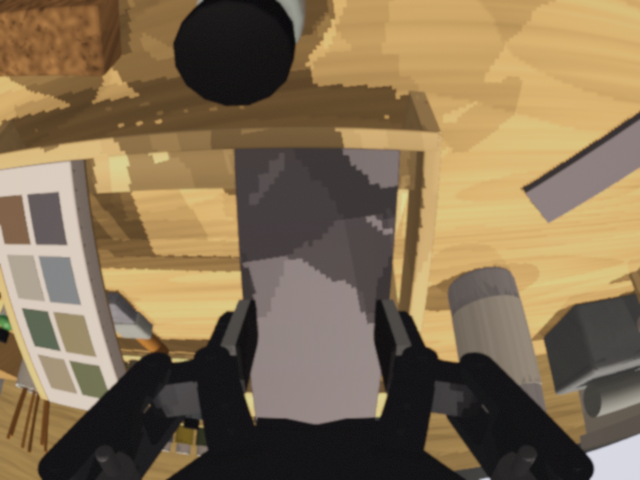

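The fingers shut to 51 mm with no contact, so the tips are still above the sheet. The low corners show at (236,149) and (399,150), and I'll compare those with the estimate.

Run:
```python
from h import *
import pickle
w,s=pickle.load(open("w3.pkl","rb")); c=cam(w)
S=Ro.from_euler("ZY",[-7.6,-35],degrees=True).as_matrix()
print(np.round(proj(box(.008)@S.T+[.5239,.2417,.0826],**c,fish=True),1))
q=np.array([[236,149.],[399,150],[389,290],[245,290]])
def f(v):
    X=box(.008).copy(); X[2,0]=v[4]; X[3,0]=v[5]
    S=Ro.from_euler("ZY",[v[3],-35],degrees=True).as_matrix()
    return (proj(X@S.T+v[:3],**c,fish=True)-q).ravel()
r=least_squares(f,[.524,.2417,.08,-7.6,.0,.0],x_scale=[.01,.01,.01,1,.01,.01]); print(np.round(r.x,4),np.round(r.fun,1))
n=S[:,2]; print("tcp height over underside",n@(s["tcp_pos"]-r.x[:3]), "along",S[:,0]@(s["tcp_pos"]-r.x[:3]), "lat",S[:,1]@(s["tcp_pos"]-r.x[:3]))
```

```text
[[233.  147.2]
 [400.  148.1]
 [373.5 428.4]
 [256.2 427.8]]
[ 0.5274  0.2418  0.0796 -7.4805 -0.0123 -0.012 ] [ 0.6  0.1 -0.4 -0.2  0.5  0.  -0.6  0. ]
tcp height over underside -0.008177479753303038 along -0.0037828253911303005 lat -0.0007082305362809201
```

Request:
carry_out(steps=[[[0,0,0],[0,0,0],0.88],[[0,0,0],[0,0,0],0.88],[[0,0,0],[0,0,0],0.88],[[0.002,0,0.005],[0,0,0],0.88],[[0.001,0,0.005],[0,0,0],0.88],[[0,0,0],[0,0,0],0.6],[[0,0,0],[0,0,0],0.6],[[0,0,0],[0,0,0],0.6]])

```text
t: 9.05
tcp_pos: [0.5316, 0.2401, 0.0602]
ee_rot: [[-0.815, 0.13, 0.565], [0.104, 0.992, -0.078], [-0.57, -0.005, -0.822]]
wrist_force: [-3.5, -1.6, 1.7]
finger_gap: 0.0632
grasp_force: 48.1
```

Request:
carry_out(steps=[[[0,0,0],[0,0,0],0.88],[[0,0,0],[0,0,0],0.88],[[0,0,0.004],[0,0,0],0.88],[[0,0,0],[0,0,0],0.6],[[0,0,0],[0,0,0],0.6],[[0,0,0],[0,0,0],0.6]])

```text
t: 9.8
tcp_pos: [0.5342, 0.24, 0.0573]
ee_rot: [[-0.815, 0.13, 0.565], [0.104, 0.992, -0.077], [-0.57, -0.004, -0.821]]
wrist_force: [-5.1, -1.5, 3.5]
finger_gap: 0.0642
grasp_force: 49.0
```

Request:
carry_out(steps=[[[0,0,-0.004],[0,0,0],0.6],[[0,0,-0.008],[0,0,0],0.6],[[0,0,-0.012],[0,0,0],0.6],[[0,0,0],[0,0,0],0.6]])

```text
t: 10.3
tcp_pos: [0.5209, 0.2425, 0.0787]
ee_rot: [[-0.814, 0.129, 0.567], [0.105, 0.992, -0.076], [-0.572, -0.002, -0.82]]
wrist_force: [0.9, 0.5, -1.6]
finger_gap: 0.0643
grasp_force: 50.1
```

Run:
```python
from h import *
w=arm.camera("wrist"); s=arm.sense()
import pickle; pickle.dump((w,s),open("w4.pkl","wb"))
cv2.imwrite("pics/w4.png",w["pixels"][:,:,::-1]); print(s["tcp_pos"],s["wrist_force"],s["grasp_force"],s["finger_gap"])
```

```text
[0.52087019 0.24231939 0.07795846] [-0.20784279  0.26171078 -0.6948139 ] 50.10574400424957 0.06412552923955714
```

View pics/w4.png

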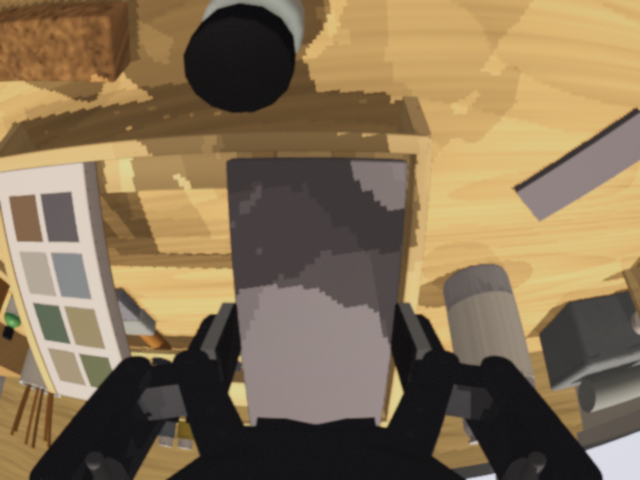

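The separator is gripped and lifted, with its low end at (228,158)–(408,160). I'll work out how it sits in the grip and carry it to a view of the tray.

```bash
cat >> h.py <<'E'
def grip_fit(w,s,q,th,x0=(0,0,-.02),ends=(-.012,-.012)):
    "held sheet in tool frame: origin x(tool),y,z of underside centre, yaw; q: low-y-,low y+, side y+, side y- pixels; tool x=-sheet x"
    c=cam(w); R=np.array(s["ee_rot"])@np.diag([-1,1,-1.])
    def f(v):
        X=box(th); X[2,0]=v[4]; X[3,0]=v[5]
        S=R@Ro.from_euler("Z",v[3],degrees=True).as_matrix()
        return (proj(X@S.T+s["tcp_pos"]+R@v[:3],**c,fish=True)-q).ravel()
    r=least_squares(f,[*x0,0,*ends],x_scale=[.01,.01,.01,1,.01,.01]); return r.x,r.fun
E
python3 - <<'E'
from h import *
import pickle
w,s=pickle.load(open("w4.pkl","rb"))
x,r=grip_fit(w,s,np.array([[228,158.],[408,160],[399,300],[239,300]]),.008); print("sheet-axes offset xyz,yaw",np.round(x,4),np.round(r,1))
R0=np.array(s["ee_rot"]); p0=s["tcp_pos"]-R0[:,2]*.1
print(p0); plan([.45,-.05,.28],down(-2.5),8,p0=p0,R0=R0,grip=.6)
E
```

```text
sheet-axes offset xyz,yaw [ 0.0062  0.0015  0.0246  0.0641 -0.0175 -0.0175] [ 0.5  0.9  0.7 -0.9 -0.7 -0.1 -0.5  0.1]
[0.46423109 0.24993463 0.16001955]
[[[-0.011,-0.0375,-0.0105],[-0.21,4.35,-0.59],0.6],[[-0.0098,-0.0375,-0.0114],[-0.21,4.35,-0.59],0.6],[[-0.0085,-0.0376,-0.0122],[-0.21,4.35,-0.59],0.6],[[-0.0072,-0.0376,-0.013],[-0.21,4.35,-0.59],0.6],[[-0.0058,-0.0376,-0.0136],[-0.21,4.35,-0.59],0.6],[[-0.0044,-0.0376,-0.0141],[-0.21,4.35,-0.59],0.6],[[-0.0029,-0.0376,-0.0145],[-0.21,4.35,-0.59],0.6],[[-0.0014,-0.0376,-0.0148],[-0.21,4.35,-0.59],0.6]]
```

Request:
carry_out(steps=[[[0,0,-0.03],[0,0,0],0.6],[[0,0,-0.04],[0,0,0],0.6],[[0,0,-0.03],[0,0,0],0.6],[[-0.011,-0.038,-0.011],[-0.2,4.35,-0.6],0.6],[[-0.01,-0.038,-0.011],[-0.2,4.35,-0.6],0.6],[[-0.009,-0.038,-0.012],[-0.2,4.35,-0.6],0.6],[[-0.007,-0.038,-0.013],[-0.2,4.35,-0.6],0.6],[[-0.006,-0.038,-0.014],[-0.2,4.35,-0.6],0.6],[[-0.004,-0.038,-0.014],[-0.2,4.35,-0.6],0.6],[[-0.003,-0.038,-0.014],[-0.2,4.35,-0.6],0.6]])

```text
t: 11.6
tcp_pos: [0.4518, -0.0171, 0.2652]
ee_rot: [[-0.996, 0.054, 0.073], [0.053, 0.999, -0.009], [-0.074, -0.005, -0.997]]
wrist_force: [0.6, 0.2, -0.7]
finger_gap: 0.064
grasp_force: 50.1
```

Request:
carry_out(steps=[[[-0.001,-0.038,-0.014],[-0.2,4.35,-0.6],0.6],[[0,0,0],[0,0,0],0.6],[[0,0,0],[0,0,0],0.6]])

```text
t: 11.98
tcp_pos: [0.4499, -0.0535, 0.2783]
ee_rot: [[-0.999, 0.044, -0.001], [0.044, 0.999, -0.002], [0.001, -0.002, -1.0]]
wrist_force: [-0.2, -0.6, -0.0]
finger_gap: 0.0642
grasp_force: 50.1
```

Run:
```python
from h import *
w=arm.camera("wrist"); s=arm.sense()
import pickle; pickle.dump((w,s),open("w5.pkl","wb"))
cv2.imwrite("pics/w5.png",w["pixels"][:,:,::-1]); print(s["t"],s["tcp_pos"],np.round(s["ee_rot"],3).tolist(),s["wrist_force"],s["grasp_force"],s["finger_gap"])
for l in("separator","base_board","tray"):
  for d in arm.regions_of(l,w): print(l,round(d["confidence"],2),np.round(quad(d["pixels"]),1).tolist())
print(arm.place_of("stop",w),arm.place_of("tray",w))
```

```text
12.025 [ 0.44962755 -0.05307287  0.27843601] [[-0.999, 0.043, -0.0], [0.043, 0.999, -0.002], [0.0, -0.002, -1.0]] [-0.01754803  0.77099328 -0.43320561] 50.08500158786774 0.06396922796317689
separator 0.82 [[634.3, 196.5], [640.6, 221.9], [604.2, 263.2], [594.7, 243.3]]
separator 0.81 [[409.9, 158.4], [382.4, 418.3], [248.2, 425.2], [223.0, 157.9]]
base_board 0.95 [[187.8, 193.7], [225.5, 192.7], [233.1, 301.2], [201.9, 306.4]]
tray 0.85 [[432.0, 162.5], [359.5, 172.0], [191.7, 330.0], [172.8, 174.3]]
[] []
```

View pics/w5.png

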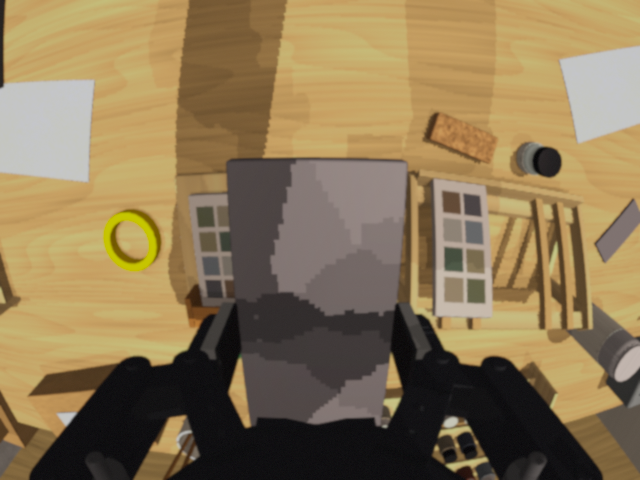

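The sheet hides half the tray, whose left edge is at column ~180–190. I'll shift 80 mm towards +y so the whole tray is visible.

Request:
carry_out(steps=[[[0,0.04,0],[0,0,0],0.6],[[0,0.04,0],[0,0,0],0.6],[[0,0,0],[0,0,0],0.6],[[0,0,0],[0,0,0],0.6]])

```text
t: 12.78
tcp_pos: [0.453, 0.0265, 0.2787]
ee_rot: [[-0.999, 0.042, -0.0], [0.042, 0.999, -0.002], [0.0, -0.002, -1.0]]
wrist_force: [0.1, -0.3, -0.5]
finger_gap: 0.0642
grasp_force: 50.1
```

Run:
```python
from h import *
w=arm.camera("wrist"); s=arm.sense()
import pickle
c=cam(w); Q={}
for l,k in(("base_board",0.024),("tray",.012)):
  d=arm.regions_of(l,w)[0]; q=quad(d["pixels"]); Q[l]=d["pixels"]; print(l,round(d["confidence"],2),d["bbox"],np.round(q,1).tolist()); print([np.round(back(u,k,**c,fish=True),4).tolist() for u in q])
st=arm.place_of("stop",w); tr=arm.place_of("tray",w); bb=arm.place_of("base_board",w); print(st,tr,bb)
pickle.dump((w,s,Q),open("w6.pkl","wb"))
for a,z in((st,.012),(tr,0),(bb,.012)):
  if a: print(back(a[0]["position"][::-1],z,**c,fish=True))
```

```text
base_board 0.73 [130.7, 191.7, 191.8, 305.4] [[129.5, 195.6], [179.8, 193.4], [191.2, 303.0], [147.3, 303.0]]
[[0.4435, -0.2083, 0.024], [0.4461, -0.1377, 0.024], [0.5939, -0.1464, 0.024], [0.5945, -0.2134, 0.024]]
tray 0.79 [119.3, 170.3, 209.7, 328.2] [[197.7, 173.1], [212.7, 315.9], [139.7, 324.0], [118.4, 177.0]]
[[0.4248, -0.1158, 0.012], [0.6207, -0.1234, 0.012], [0.6366, -0.2428, 0.012], [0.4196, -0.2281, 0.012]]
[] [{'position': [130.2, 396.8], 'confidence': 0.52}] [{'position': [249.5, 163.4], 'confidence': 0.76}]
[0.38544979 0.12572395 0.        ]
[ 0.52103387 -0.17760606  0.012     ]
```

```bash
cat >> h.py <<'E'
def snap(img,c,fish,segs,x0,rad=4,iters=8):
    "fit planar pose x,y,yaw(deg) of segments (local 3D end points) to image edges"
    g=cv2.GaussianBlur(cv2.cvtColor(img,cv2.COLOR_RGB2GRAY).astype(np.float32),(0,0),.8); x=np.array(x0,float)
    P=[];T=[]
    for a,b in segs:
        a,b=np.array(a),np.array(b); 
        for k in np.linspace(.08,.92,25): P.append(a+k*(b-a)); T.append((b-a)/np.linalg.norm(b-a))
    P,T=np.array(P),np.array(T)
    W=lambda v,Q:Q@Ro.from_euler("Z",v[2],degrees=True).as_matrix().T+[v[0],v[1],0]
    ks=np.arange(-rad,rad+.01,.25)
    for _ in range(iters):
        u=proj(W(x,P),**c,fish=fish); du=proj(W(x,P+T*1e-3),**c,fish=fish)-u; n=np.c_[-du[:,1],du[:,0]]; n/=np.linalg.norm(n,axis=1)[:,None]
        S=u[:,None]+n[:,None]*ks[None,:,None]
        pr=cv2.remap(g,S[...,0].astype(np.float32),S[...,1].astype(np.float32),cv2.INTER_LINEAR)
        gr=abs(np.gradient(pr,axis=1)); j=gr.argmax(1); tgt=u+n*ks[j][:,None]; ok=gr.max(1)>1
        f=lambda v:(((proj(W(v,P),**c,fish=fish)-tgt)*n).sum(1))[ok]
        r=least_squares(f,x,loss="soft_l1",x_scale=[.01,.01,1]); x=r.x
    return x,np.median(abs(r.fun)),ok.sum()
def rect(xa,xb,h,z): return dict(rear=([xa,-h,z],[xa,h,z]),left=([xa,h,z],[xb,h,z]),right=([xa,-h,z],[xb,-h,z]))
E
python3 - <<'E'
from h import *
import pickle
w,s,Q=pickle.load(open("w6.pkl","rb")); t0=cv2.imread("pics/top0.png")[:,:,::-1].copy(); w1=pickle.load(open("w1.pkl","rb"))
for n,im,c,fi in(("w6",w["pixels"],cam(w),True),("w1",w1["pixels"],cam(w1),True),("top",t0,TOP,False)):
    for nm,r,x0 in(("tray",rect(-.1,.04,.056,.012),[.522,-.176,-2.5]),("base",rect(-.075,.04,.033,.024),[.5195,-.1765,-2.5])):
        for rad in(5,3): x,e,k=snap(im,c,fi,list(r.values()),x0,rad); print(n,nm,rad,np.round(x,4),round(e,2),k)
E
```

```text
w6 tray 5 [ 0.5239 -0.1759 -1.8433] 0.44 67
w6 tray 3 [ 0.5239 -0.1759 -1.8433] 0.44 67
w6 base 5 [ 0.5218 -0.1751 -1.3022] 1.24 73
w6 base 3 [ 0.5218 -0.1765 -1.5217] 0.3 57
w1 tray 5 [ 0.5243 -0.1757 -2.0187] 0.28 66
w1 tray 3 [ 0.5244 -0.1756 -1.9685] 0.25 66
w1 base 5 [ 0.5223 -0.1735 -0.38  ] 1.24 75
w1 base 3 [ 0.5223 -0.1738 -0.7123] 1.07 74
top tray 5 [ 0.5252 -0.1768 -1.8684] 0.56 69
top tray 3 [ 0.5252 -0.1768 -1.8684] 0.56 69
top base 5 [ 0.536  -0.177  -3.6299] 2.16 71
top base 3 [ 0.5234 -0.1755 -0.7508] 1.3 73
```

The tray pose agrees across views: (0.524, −0.176), yaw −1.9°, with the base about 2 mm short of the stop. Now the move over the tray.

Run:
```python
from h import *
plan([.4858,-.1759,.28],down(-1.9),5,grip=.6)
```

```text
[[[-0.0083,-0.04,-0.0002],[-0.03,-0.01,-0.13],0.6],[[-0.0082,-0.04,-0.0002],[-0.03,-0.01,-0.13],0.6],[[-0.0081,-0.0401,-0.0002],[-0.03,-0.01,-0.13],0.6],[[-0.008,-0.0401,-0.0002],[-0.03,-0.01,-0.13],0.6],[[-0.0079,-0.0401,-0.0003],[-0.03,-0.01,-0.13],0.6]]
```

Request:
carry_out(steps=[[[-0.008,-0.04,0],[0,0,-0.1],0.6],[[-0.008,-0.04,0],[0,0,-0.1],0.6],[[-0.008,-0.04,0],[0,0,-0.1],0.6],[[-0.008,-0.04,0],[0,0,-0.1],0.6],[[-0.008,-0.04,0],[0,0,-0.2],0.6],[[0,0,0.06],[0,0,0],0.6],[[0,0,0.06],[0,0,0],0.6],[[0,0,0.06],[0,0,0],0.6],[[0,0,0.045],[0,0,0],0.6],[[0,0,0.02],[0,0,0],0.6]])

```text
t: 14.32
tcp_pos: [0.4832, -0.1754, 0.0309]
ee_rot: [[-0.999, 0.033, -0.004], [0.033, 0.999, -0.001], [0.004, -0.001, -1.0]]
wrist_force: [0.0, 0.2, 0.1]
finger_gap: 0.064
grasp_force: 50.1
```

Run:
```python
from h import *
s=arm.sense(); print(s["t"],s["tcp_pos"],np.round(s["ee_rot"],3).tolist(),s["wrist_force"])
plan([.4858,-.1759,.02],down(-1.9),2,grip=.6)
```

```text
14.325 [ 0.48323947 -0.17541614  0.03087842] [[-0.999, 0.033, -0.004], [0.033, 0.999, -0.001], [0.004, -0.001, -1.0]] [0.01090554 0.17734801 0.10369918]
[[[-0.0013,-0.0002,0.0054],[-0.03,-0.13,-0.01],0.6],[[-0.0013,-0.0002,0.0054],[-0.03,-0.13,-0.01],0.6]]
```

Request:
carry_out(steps=[[[-0.001,0,0.005],[0,-0.2,0],0.6],[[-0.001,0,0.005],[0,0,0],0.6],[[0,0,0.003],[0,0,0],0.6],[[0,0,0.002],[0,0,0],0.6],[[0,0,0],[0,0,0],0.6]])

```text
t: 14.95
tcp_pos: [0.4872, -0.1757, 0.0192]
ee_rot: [[-0.999, 0.033, 0.003], [0.033, 0.999, -0.002], [-0.003, -0.002, -1.0]]
wrist_force: [0.5, -0.3, -0.6]
finger_gap: 0.0644
grasp_force: 50.1
```

Request:
carry_out(steps=[[[0,0,0.002],[0,0,0],0.6],[[0,0,0.002],[0,0,0],0.6],[[0,0,0.001],[0,0,0],0.6],[[0,0,0],[0,0,0],0.6]])

```text
t: 15.45
tcp_pos: [0.487, -0.1757, 0.0139]
ee_rot: [[-0.999, 0.033, 0.003], [0.033, 0.999, -0.002], [-0.003, -0.002, -1.0]]
wrist_force: [0.6, 0.1, -0.8]
finger_gap: 0.0644
grasp_force: 50.1
```

Request:
carry_out(steps=[[[0,0,0.002],[0,0,0],0.6],[[0,0,0.002],[0,0,0],0.6],[[0,0,0.0015],[0,0,0],0.6],[[0,0,0],[0,0,0],0.6]])

```text
t: 15.95
tcp_pos: [0.487, -0.1757, 0.0083]
ee_rot: [[-0.999, 0.033, 0.002], [0.033, 0.999, -0.002], [-0.002, -0.002, -1.0]]
wrist_force: [-0.6, 0.7, 0.2]
finger_gap: 0.0643
grasp_force: 50.1
```

Request:
carry_out(steps=[[[0,0,0.0015],[0,0,0],0.6],[[0,0,0.0015],[0,0,0],0.6],[[0,0,0],[0,0,0],0.6]])

```text
t: 16.32
tcp_pos: [0.487, -0.1757, 0.0053]
ee_rot: [[-0.999, 0.033, 0.003], [0.033, 0.999, -0.002], [-0.003, -0.002, -1.0]]
wrist_force: [-0.8, 1.0, -0.4]
finger_gap: 0.0642
grasp_force: 50.1
```

Request:
carry_out(steps=[[[0,0,0.0015],[0,0,0],0.6],[[0,0,0.001],[0,0,0],0.6],[[0,0,0],[0,0,0],0.6]])

```text
t: 16.7
tcp_pos: [0.487, -0.1757, 0.0029]
ee_rot: [[-0.999, 0.033, 0.003], [0.033, 0.999, -0.002], [-0.003, -0.002, -1.0]]
wrist_force: [-0.2, -0.3, -1.0]
finger_gap: 0.0643
grasp_force: 50.1
```

Request:
carry_out(steps=[[[0,0,0.001],[0,0,0],0.6],[[0,0,0],[0,0,0],0.6]])

```text
t: 16.95
tcp_pos: [0.4871, -0.1757, 0.0019]
ee_rot: [[-0.999, 0.033, 0.003], [0.033, 0.999, -0.002], [-0.003, -0.002, -1.0]]
wrist_force: [-0.0, 0.5, -0.3]
finger_gap: 0.0642
grasp_force: 50.1
```

Request:
carry_out(steps=[[[0,0,0.001],[0,0,0],0.6],[[0,0,0],[0,0,0],0.6]])

```text
t: 17.2
tcp_pos: [0.487, -0.1757, 0.0009]
ee_rot: [[-0.999, 0.033, 0.003], [0.033, 0.999, -0.002], [-0.003, -0.002, -1.0]]
wrist_force: [0.5, -0.4, 0.0]
finger_gap: 0.0638
grasp_force: 50.1
```

Request:
carry_out(steps=[[[0,0,0.001],[0,0,0],0.6],[[0,0,0],[0,0,0],0.6]])

```text
t: 17.45
tcp_pos: [0.487, -0.1757, -0.0001]
ee_rot: [[-0.999, 0.033, 0.003], [0.033, 0.999, -0.002], [-0.003, -0.002, -1.0]]
wrist_force: [-0.2, 0.5, -0.3]
finger_gap: 0.0645
grasp_force: 50.1
```

Request:
carry_out(steps=[[[0,0,0.001],[0,0,0],0.6],[[0,0,0],[0,0,0],0.6]])

```text
t: 17.7
tcp_pos: [0.4871, -0.1757, -0.0011]
ee_rot: [[-0.999, 0.033, 0.003], [0.033, 0.999, -0.002], [-0.003, -0.002, -1.0]]
wrist_force: [0.2, 0.4, -1.2]
finger_gap: 0.0645
grasp_force: 50.1
```

Request:
carry_out(steps=[[[0,0,0.001],[0,0,0],0.6],[[0,0,0],[0,0,0],0.6]])

```text
t: 17.95
tcp_pos: [0.487, -0.1757, -0.0021]
ee_rot: [[-0.999, 0.033, 0.003], [0.033, 0.999, -0.002], [-0.003, -0.002, -1.0]]
wrist_force: [0.1, -0.6, 0.4]
finger_gap: 0.0638
grasp_force: 50.1
```

Request:
carry_out(steps=[[[0,0,0.001],[0,0,0],0.6],[[0,0,0],[0,0,0],0.6]])

```text
t: 18.2
tcp_pos: [0.4872, -0.1758, -0.0029]
ee_rot: [[-0.999, 0.033, 0.003], [0.033, 0.999, -0.002], [-0.003, -0.002, -1.0]]
wrist_force: [-0.7, 0.0, 1.6]
finger_gap: 0.0642
grasp_force: 50.3
```

Request:
carry_out(steps=[[[0,0,0.001],[0,0,0],0.6],[[0,0,0],[0,0,0],0.6]])

```text
t: 18.45
tcp_pos: [0.4872, -0.1758, -0.003]
ee_rot: [[-0.999, 0.033, 0.003], [0.033, 0.999, -0.002], [-0.004, -0.002, -1.0]]
wrist_force: [-3.9, 1.4, 9.7]
finger_gap: 0.064
grasp_force: 51.2
```

Contact felt (9.7 N): the separator lies on the base. I'll ease off, then slide it gripped towards the stop.

Request:
carry_out(steps=[[[0,0,-0.0012],[0,0,0],0.6],[[-0.004,0,0],[0,0,0],0.6],[[-0.006,0,0],[0,0,0],0.6],[[-0.006,0,0],[0,0,0],0.6],[[0,0,0],[0,0,0],0.6]])

```text
t: 19.08
tcp_pos: [0.5039, -0.1763, -0.0028]
ee_rot: [[-0.999, 0.032, 0.003], [0.032, 0.999, -0.002], [-0.003, -0.002, -1.0]]
wrist_force: [1.1, 0.7, 0.7]
finger_gap: 0.064
grasp_force: 50.2
```

Moved 16.5 mm with no resistance, so I'll continue.

Request:
carry_out(steps=[[[-0.004,0,0],[0,0,0],0.6],[[-0.004,0,0],[0,0,0],0.6],[[-0.002,0,0],[0,0,0],0.6],[[0,0,0],[0,0,0],0.6]])

```text
t: 19.58
tcp_pos: [0.5134, -0.1766, -0.0028]
ee_rot: [[-0.999, 0.033, 0.003], [0.033, 0.999, -0.002], [-0.003, -0.002, -1.0]]
wrist_force: [-0.2, 0.3, -0.3]
finger_gap: 0.0641
grasp_force: 50.2
```

Request:
carry_out(steps=[[[-0.001,0,0],[0,0,0],0.6],[[0,0,0],[0,0,0],0.6]])

```text
t: 19.82
tcp_pos: [0.5141, -0.1766, -0.0027]
ee_rot: [[-0.999, 0.033, 0.003], [0.033, 0.999, -0.002], [-0.003, -0.002, -1.0]]
wrist_force: [-0.4, 0.3, -0.1]
finger_gap: 0.064
grasp_force: 50.2
```

Request:
carry_out(steps=[[[-0.001,0,0],[0,0,0],0.6],[[-0.001,0,0],[0,0,0],0.6],[[0,0,0],[0,0,0],0.6]])

```text
t: 20.2
tcp_pos: [0.5162, -0.1767, -0.0027]
ee_rot: [[-0.999, 0.033, 0.003], [0.033, 0.999, -0.002], [-0.003, -0.002, -1.0]]
wrist_force: [0.6, 0.8, 0.3]
finger_gap: 0.064
grasp_force: 50.1
```

Request:
carry_out(steps=[[[-0.001,0,0],[0,0,0],0.6],[[0,0,0],[0,0,0],0.6]])

```text
t: 20.45
tcp_pos: [0.517, -0.1767, -0.0027]
ee_rot: [[-0.999, 0.033, 0.002], [0.033, 0.999, -0.002], [-0.002, -0.002, -1.0]]
wrist_force: [-1.6, 0.1, 1.2]
finger_gap: 0.0646
grasp_force: 50.2
```

Request:
carry_out(steps=[[[-0.001,0,0],[0,0,0],0.6],[[0,0,0],[0,0,0],0.6]])

```text
t: 20.7
tcp_pos: [0.517, -0.1767, -0.0028]
ee_rot: [[-0.999, 0.033, 0.001], [0.033, 0.999, -0.002], [-0.001, -0.002, -1.0]]
wrist_force: [-6.4, 0.5, 4.2]
finger_gap: 0.0642
grasp_force: 50.6
```

The stop is felt (6.4 N at 0.517). I'll release and rise.

Request:
carry_out(steps=[[[0.0008,0,0],[0,0,0],0.6],[[0,0,0],[0,0,0],0.88],[[0,0,0],[0,0,0],0.88],[[0,0,0],[0,0,0],0.88],[[0,0,-0.01],[0,0,0],0.88],[[0,0,-0.03],[0,0,0],0.88],[[0,0,-0.05],[0,0,0],0.88],[[0,0,-0.05],[0,0,0],0.88]])

```text
t: 21.7
tcp_pos: [0.5167, -0.1763, 0.1394]
ee_rot: [[-0.999, 0.033, 0.003], [0.033, 0.999, -0.002], [-0.003, -0.002, -1.0]]
wrist_force: [0.4, 0.1, 0.3]
finger_gap: 0.075
grasp_force: 0.0
```

Run:
```python
from h import *
w=arm.camera("wrist"); s=arm.sense(); c=cam(w); print(s["t"],s["tcp_pos"],s["wrist_force"])
for l in("separator","base_board"):
  for d in arm.regions_of(l,w):
    if d["bbox"][0]<420 and d["bbox"][2]>220:
      q=quad(d["pixels"]); print(l,round(d["confidence"],2),[np.round(back(u,.032,**c,fish=True),4).tolist() for u in q])
r=rect(-.075,.03,.033,.032)
for rad in(3,5): print(snap(w["pixels"],c,True,list(r.values()),[.5243,-.176,-1.9],rad))
p,R=sheetpose([.5077,.0987,.0815],-7.5,35,.10); print(p); plan(p,R,7)
```

```text
21.75 [ 0.51877878 -0.17702245  0.14675292] [-1.51488311  1.42019574  5.41469158]
separator 0.97 [[0.4493, -0.1413, 0.032], [0.5908, -0.1464, 0.032], [0.5888, -0.2123, 0.032], [0.4458, -0.2073, 0.032]]
base_board 0.67 [[0.448, -0.1449, 0.032], [0.4477, -0.1664, 0.032], [0.4459, -0.1813, 0.032], [0.4465, -0.1438, 0.032]]
(array([ 0.52257041, -0.17709563, -2.28245683]), np.float64(0.24393066365011196), np.int64(75))
(array([ 0.52251201, -0.17705411, -2.2570646 ]), np.float64(0.2557008142850677), np.int64(75))
[0.45083306 0.10618667 0.1634152 ]
[[[0.011,0.0401,-0.0035],[0.22,-4.92,0.79],1],[[0.0112,0.0399,-0.0046],[0.22,-4.92,0.79],1],[[0.0113,0.0398,-0.0057],[0.22,-4.92,0.79],1],[[0.0113,0.0396,-0.0068],[0.22,-4.92,0.79],1],[[0.0112,0.0394,-0.0079],[0.22,-4.92,0.79],1],[[0.011,0.0392,-0.009],[0.22,-4.92,0.79],1],[[0.0107,0.039,-0.0101],[0.22,-4.92,0.79],1]]
```

Request:
carry_out(steps=[[[0.011,0.04,-0.0035],[0.2,-4.9,0.8],1],[[0.011,0.04,-0.0045],[0.2,-4.9,0.8],1],[[0.011,0.04,-0.0055],[0.2,-4.9,0.8],1],[[0.011,0.04,-0.007],[0.2,-4.9,0.8],1],[[0.011,0.039,-0.008],[0.2,-4.9,0.8],1],[[0.011,0.039,-0.009],[0.2,-4.9,0.8],1],[[0.011,0.039,-0.01],[0.2,-4.9,0.8],1],[[0,0,0],[0,0,0],1],[[0,0,0],[0,0,0],1]])

```text
t: 22.98
tcp_pos: [0.4498, 0.1069, 0.1605]
ee_rot: [[-0.818, 0.13, 0.561], [0.109, 0.992, -0.071], [-0.566, 0.003, -0.825]]
wrist_force: [0.0, 0.1, 0.5]
finger_gap: 0.0857
grasp_force: 0.0
```

Run:
```python
from h import *
w=arm.camera("wrist"); s=arm.sense(); c=cam(w); print(s["t"],s["tcp_pos"])
import pickle; pickle.dump((w,s),open("w7.pkl","wb"))
S=lambda x:Ro.from_euler("ZY",[x[3],-35],degrees=True).as_matrix()
x0=[.5077,.0987,.0815,-7.5]; g=proj(box(.012)@S(x0).T+x0[:3],**c,fish=True); print(np.round(g,1).tolist())
for d in arm.regions_of("top_board",w):
    q=quad(d["pixels"]); print(round(d["confidence"],2),np.round(q,1).tolist())
    if abs(q.mean(0)-g.mean(0)).max()<40 and len(q)==4:
        x,r=fit([(match(q,g),c,True)],.012,[*x0,35],[0,1,2,3]); print(np.round(x,4),np.round(r,1))
        for off in(-.024,): p,R=sheetpose(x[:3],x[3],35,off,dx=-.006); print(p); plan(p,R,5,grip=.88)
        break
```

```text
23.025 [0.45019544 0.106061   0.16071361]
[[265.5, 136.3], [363.1, 136.2], [355.9, 330.5], [273.3, 330.6]]
0.77 [[366.5, 134.0], [357.7, 330.0], [273.9, 330.0], [267.1, 134.0]]
[ 0.5052  0.1004  0.0823 -7.8056 35.    ] [ 0.4 -0.4 -0.5  0.1 -0.2  0.2  0.3  0.2]
[0.51400426 0.0991618  0.05923519]
[[[0.001,0.0004,0.024],[0.05,-0.11,0.0],0.88],[[0.001,0.0004,0.024],[0.05,-0.11,0.0],0.88],[[0.001,0.0004,0.024],[0.05,-0.11,0.0],0.88],[[0.0011,0.0004,0.024],[0.05,-0.11,0.0],0.88],[[0.0011,0.0004,0.024],[0.05,-0.11,0.0],0.88]]
```

Request:
carry_out(steps=[[[0.001,0.0005,0.026],[0,-0.1,0],0.88],[[0.001,0.0005,0.026],[0,-0.1,0],0.88],[[0.001,0.0005,0.024],[0,-0.1,0],0.88],[[0.001,0.0005,0.018],[0,-0.1,0],0.88],[[0.001,0,0.012],[0,-0.1,0],0.88],[[0,0,0.008],[0,0,0],0.88],[[0,0,0.005],[0,0,0],0.88],[[0,0,0],[0,0,0],0.88]])

```text
t: 24.08
tcp_pos: [0.5136, 0.1005, 0.0605]
ee_rot: [[-0.812, 0.132, 0.569], [0.11, 0.991, -0.073], [-0.573, 0.004, -0.819]]
wrist_force: [0.2, 0.4, -0.2]
finger_gap: 0.0754
grasp_force: 0.0
```

Request:
carry_out(steps=[[[0,0,0],[0,0,0],0.6],[[0,0,0],[0,0,0],0.6],[[0,0,0],[0,0,0],0.6]])

```text
t: 24.45
tcp_pos: [0.5133, 0.1007, 0.0613]
ee_rot: [[-0.812, 0.131, 0.569], [0.109, 0.991, -0.073], [-0.574, 0.003, -0.819]]
wrist_force: [-6.6, -2.2, 5.1]
finger_gap: 0.0643
grasp_force: 47.5
```

Run:
```python
from h import *
s=arm.sense(); R0=np.array(s["ee_rot"]); p0=s["tcp_pos"]-R0[:,2]*.1; print(p0)
plan([.484,-.1757,.13],down(-1.9),8,p0=p0,R0=R0,grip=.6)
```

```text
[0.45639487 0.1079422  0.14317441]
[[[-0.0057,-0.0347,0.0059],[-0.19,4.38,-0.69],0.6],[[-0.0057,-0.0348,0.0053],[-0.19,4.38,-0.69],0.6],[[-0.0057,-0.0349,0.0048],[-0.19,4.38,-0.69],0.6],[[-0.0056,-0.035,0.0042],[-0.19,4.38,-0.69],0.6],[[-0.0055,-0.035,0.0037],[-0.19,4.38,-0.69],0.6],[[-0.0054,-0.0351,0.0032],[-0.19,4.38,-0.69],0.6],[[-0.0051,-0.0352,0.0026],[-0.19,4.38,-0.69],0.6],[[-0.0049,-0.0353,0.0021],[-0.19,4.38,-0.69],0.6]]
```

Request:
carry_out(steps=[[[0,0,-0.01],[0,0,0],0.6],[[0,0,-0.04],[0,0,0],0.6],[[0,0,-0.05],[0,0,0],0.6],[[-0.006,-0.035,0.006],[-0.2,4.4,-0.7],0.6],[[-0.006,-0.035,0.005],[-0.2,4.4,-0.7],0.6],[[-0.006,-0.035,0.005],[-0.2,4.4,-0.7],0.6],[[-0.006,-0.035,0.004],[-0.2,4.4,-0.7],0.6],[[-0.005,-0.035,0.004],[-0.2,4.4,-0.7],0.6],[[-0.005,-0.035,0.003],[-0.2,4.4,-0.7],0.6],[[-0.005,-0.035,0.003],[-0.2,4.4,-0.7],0.6]])

```text
t: 25.7
tcp_pos: [0.4808, -0.1416, 0.1315]
ee_rot: [[-0.997, 0.044, 0.071], [0.043, 0.999, -0.005], [-0.071, -0.002, -0.997]]
wrist_force: [0.7, 0.3, -0.7]
finger_gap: 0.0639
grasp_force: 51.6
```

Request:
carry_out(steps=[[[-0.005,-0.035,0.002],[-0.2,4.4,-0.7],0.6],[[0,0,0],[0,0,0],0.6],[[0,0,0],[0,0,0],0.6]])

```text
t: 26.08
tcp_pos: [0.4843, -0.1753, 0.1293]
ee_rot: [[-0.999, 0.032, -0.004], [0.032, 0.999, 0.001], [0.004, 0.001, -1.0]]
wrist_force: [-0.4, 0.7, -1.5]
finger_gap: 0.0641
grasp_force: 51.6
```

Run:
```python
from h import *
w=arm.camera("wrist"); s=arm.sense(); c=cam(w); print(s["t"],s["tcp_pos"],np.round(s["ee_rot"],3).tolist(),s["wrist_force"],s["finger_gap"])
import pickle; pickle.dump((w,s),open("w8.pkl","wb"))
for d in arm.regions_of("top_board",w)[:2]:
    q=quad(d["pixels"]); print(round(d["confidence"],2),np.round(d["bbox"],1),np.round(q,1).tolist())
# snap board's low edge and sides in tool frame (horizontal board), height by scan
R=np.array(s["ee_rot"]); yaw=np.degrees(np.arctan2(-R[1,0],-R[0,0])); print("yaw",yaw)
for h in(.022,.025,.028,.031):
    z=s["tcp_pos"][2]+h+.012; segs=list({k:v for k,v in rect(-.075,-.015,.033,z).items()}.values())
    x,e,k=snap(w["pixels"],c,True,segs,[s["tcp_pos"][0]+.006,s["tcp_pos"][1],yaw],4)
    print(h,np.round(Ro.from_euler("Z",-yaw,degrees=True).as_matrix()@np.r_[x[:2]-s["tcp_pos"][:2],0],4),round(x[2]-yaw,2),round(e,2),k)
plan([.484,-.1757,.03],down(-1.9),3,grip=.6)
```

```text
26.125 [ 0.4842423  -0.17503015  0.12965763] [[-1.0, 0.031, -0.003], [0.031, 1.0, 0.001], [0.003, 0.001, -1.0]] [ 0.55023152  0.03072213 -0.53303755] 0.06406375119379328
0.82 [229.3 156.1 406.7 425.1] [[225.9, 155.2], [407.7, 159.7], [381.7, 421.7], [247.4, 422.4]]
yaw -1.7890916147234044
0.022 [0.0063 0.0001 0.    ] 0.38 1.76 68
0.025 [ 0.0059 -0.0016  0.    ] 0.21 0.79 51
0.028 [0.0057 0.0023 0.    ] -0.23 1.09 52
0.031 [0.0053 0.0003 0.    ] 0.49 1.0 35
[[[-0.0,-0.0003,0.0333],[0.02,-0.05,0.04],0.6],[[0.0,-0.0003,0.0333],[0.02,-0.05,0.04],0.6],[[0.0001,-0.0003,0.0333],[0.02,-0.05,0.04],0.6]]
```

Request:
carry_out(steps=[[[0,-0.0003,0.05],[0,0,0],0.6],[[0,-0.0003,0.04],[0,0,0],0.6],[[0,0,0.015],[0,0,0],0.6],[[0,0,0.005],[0,0,0],0.6],[[0,0,0.004],[0,0,0],0.6],[[0,0,0],[0,0,0],0.6]])

```text
t: 26.92
tcp_pos: [0.4846, -0.1765, 0.0161]
ee_rot: [[-0.999, 0.032, -0.003], [0.032, 0.999, 0.001], [0.003, 0.001, -1.0]]
wrist_force: [-0.6, 0.8, -1.2]
finger_gap: 0.064
grasp_force: 51.5
```

Request:
carry_out(steps=[[[0,0,0.001],[0,0,0],0.6],[[0,0,0.001],[0,0,0],0.6],[[0,0,0.001],[0,0,0],0.6],[[0,0,0],[0,0,0],0.6]])

```text
t: 27.42
tcp_pos: [0.4839, -0.1763, 0.012]
ee_rot: [[-0.999, 0.032, -0.004], [0.032, 0.999, 0.001], [0.004, 0.001, -1.0]]
wrist_force: [0.1, -0.4, -2.1]
finger_gap: 0.0638
grasp_force: 51.5
```

Request:
carry_out(steps=[[[0,0,0.001],[0,0,0],0.6],[[0,0,0.001],[0,0,0],0.6],[[0,0,0],[0,0,0],0.6]])

```text
t: 27.8
tcp_pos: [0.4842, -0.1763, 0.0103]
ee_rot: [[-0.999, 0.032, -0.004], [0.032, 0.999, 0.001], [0.004, 0.001, -1.0]]
wrist_force: [0.1, 0.3, 2.0]
finger_gap: 0.064
grasp_force: 51.9
```

Request:
carry_out(steps=[[[0,0,0.001],[0,0,0],0.6],[[0,0,0],[0,0,0],0.6]])

```text
t: 28.05
tcp_pos: [0.4843, -0.1763, 0.0098]
ee_rot: [[-0.999, 0.032, -0.003], [0.032, 0.999, 0.001], [0.003, 0.001, -1.0]]
wrist_force: [0.1, 0.6, 6.7]
finger_gap: 0.0638
grasp_force: 52.4
```

Request:
carry_out(steps=[[[0,0,0.001],[0,0,0],0.6],[[0,0,0],[0,0,0],0.6]])

```text
t: 28.3
tcp_pos: [0.4844, -0.1764, 0.0097]
ee_rot: [[-0.999, 0.032, -0.002], [0.032, 0.999, 0.001], [0.002, 0.001, -1.0]]
wrist_force: [-3.2, 1.8, 14.6]
finger_gap: 0.0643
grasp_force: 53.2
```

Request:
carry_out(steps=[[[0,0,0.001],[0,0,0],0.6],[[0,0,0],[0,0,0],0.6]])

```text
t: 28.55
tcp_pos: [0.4844, -0.1764, 0.0096]
ee_rot: [[-0.999, 0.032, -0.002], [0.032, 0.999, 0.001], [0.002, 0.001, -1.0]]
wrist_force: [-7.7, 3.5, 22.3]
finger_gap: 0.0639
grasp_force: 54.1
```

Request:
carry_out(steps=[[[0,0.001,-0.003],[0,0,0],0.6],[[0,0,0],[0,0,0],0.6],[[-0.005,0,0],[0,0,0],0.6],[[-0.006,0,0],[0,0,0],0.6],[[-0.006,0,0],[0,0,0],0.6],[[0,0,0],[0,0,0],0.6]])

```text
t: 29.3
tcp_pos: [0.5019, -0.1759, 0.0099]
ee_rot: [[-0.999, 0.032, -0.003], [0.032, 1.0, 0.001], [0.003, 0.001, -1.0]]
wrist_force: [0.9, 0.7, 2.8]
finger_gap: 0.0641
grasp_force: 52.0
```

Request:
carry_out(steps=[[[-0.005,0,0],[0,0,0],0.6],[[-0.005,0,0],[0,0,0],0.6],[[-0.002,0,0],[0,0,0],0.6],[[0,0,0],[0,0,0],0.6]])

```text
t: 29.8
tcp_pos: [0.5133, -0.1763, 0.0099]
ee_rot: [[-0.999, 0.032, -0.004], [0.032, 0.999, 0.001], [0.004, 0.001, -1.0]]
wrist_force: [-0.4, -0.2, 1.3]
finger_gap: 0.0638
grasp_force: 51.9
```

Request:
carry_out(steps=[[[-0.001,0,0],[0,0,0],0.6],[[-0.001,0,0],[0,0,0],0.6],[[0,0,0],[0,0,0],0.6]])

```text
t: 30.18
tcp_pos: [0.515, -0.1763, 0.0099]
ee_rot: [[-0.999, 0.032, -0.004], [0.032, 0.999, 0.001], [0.004, 0.001, -1.0]]
wrist_force: [-1.8, 0.2, 1.3]
finger_gap: 0.0641
grasp_force: 51.9
```

Request:
carry_out(steps=[[[-0.001,0,0],[0,0,0],0.6],[[-0.001,0,0],[0,0,0],0.6],[[0,0,0],[0,0,0],0.6]])

```text
t: 30.55
tcp_pos: [0.5164, -0.1763, 0.0099]
ee_rot: [[-0.999, 0.032, -0.005], [0.032, 0.999, 0.001], [0.005, 0.001, -1.0]]
wrist_force: [-5.6, 0.2, 3.6]
finger_gap: 0.0639
grasp_force: 52.1
```

Request:
carry_out(steps=[[[-0.001,0,0],[0,0,0],0.6],[[0,0,0],[0,0,0],0.6]])

```text
t: 30.8
tcp_pos: [0.5164, -0.1763, 0.0098]
ee_rot: [[-0.999, 0.032, -0.007], [0.032, 0.999, 0.001], [0.007, 0.001, -1.0]]
wrist_force: [-10.3, 0.1, 6.3]
finger_gap: 0.0637
grasp_force: 52.5
```

The stop is felt again (10 N at 0.5164). I'll release, rise and move behind the stack to look.

Request:
carry_out(steps=[[[0.0015,0,0],[0,0,0],0.6],[[0,0,0],[0,0,0],0.9],[[0,0,0],[0,0,0],0.9],[[0,0,0],[0,0,0],0.9],[[0,0,-0.01],[0,0,0],0.9],[[0,0,-0.03],[0,0,0],0.9],[[0,0,-0.05],[0,0,0],0.9],[[0.05,0,-0.02],[0,0,0],0.45],[[0.05,0,0],[0,0,0],0.45],[[0,0,0],[0,0,0],0.45]])

```text
t: 32.05
tcp_pos: [0.4151, -0.1733, 0.1219]
ee_rot: [[-0.999, 0.033, -0.002], [0.033, 0.999, 0.0], [0.002, 0.0, -1.0]]
wrist_force: [0.8, -0.7, -0.2]
finger_gap: 0.0385
grasp_force: 0.0
```

Request:
carry_out(steps=[[[0,0,0],[0,0,0],0.45]])

```text
t: 32.17
tcp_pos: [0.4176, -0.1735, 0.1211]
ee_rot: [[-0.999, 0.032, -0.002], [0.032, 0.999, 0.001], [0.002, 0.0, -1.0]]
wrist_force: [-0.0, -0.0, 0.8]
finger_gap: 0.0385
grasp_force: 0.0
```

Run:
```python
from h import *
w=arm.camera("wrist"); s=arm.sense(); c=cam(w); print(s["t"],s["tcp_pos"],s["wrist_force"],s["finger_gap"])
for rad in(3,5): print(snap(w["pixels"],c,True,list(rect(-.075,.03,.033,.044).values()),[.5243,-.176,-1.9],rad), snap(w["pixels"],c,True,list(rect(-.1,.0,.056,.012).values()),[.5243,-.176,-1.9],rad))
u=proj([[.42,-.176,.02],[.53,-.176,.03]],**c,fish=True).mean(0); print(u)
x0,y0=int(np.clip(u[0]-130,0,380)),int(np.clip(u[1]-130,0,220))
cv2.imwrite("pics/w9.png",cv2.resize(w["pixels"][y0:y0+240,x0:x0+260,::-1],(650,600),interpolation=cv2.INTER_CUBIC)); print(x0,y0)
```

```text
32.225 [ 0.41776505 -0.17344472  0.12078006] [0.36779539 0.4449438  0.89033141] 0.038437275158305285
(array([ 0.5229551 , -0.1767379 , -1.90743156]), np.float64(0.2721150822712045), np.int64(75)) (array([ 0.52275751, -0.17532156, -1.5999895 ]), np.float64(1.240248350934096), np.int64(65))
(array([ 0.52297291, -0.17672551, -1.86896798]), np.float64(0.3377991747440761), np.int64(75)) (array([ 0.52270185, -0.17558869, -1.70762773]), np.float64(1.2565388408771188), np.int64(71))
[314.6360841  297.67963192]
184 167
```

View pics/w9.png

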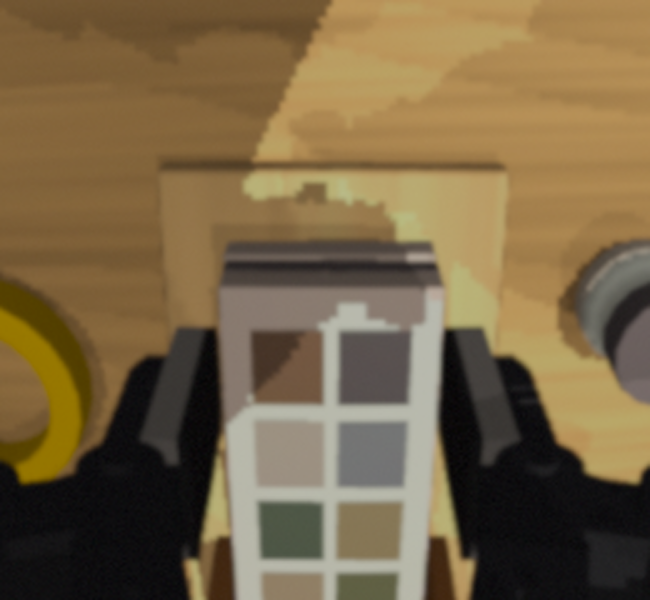

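The last picture shows the painted board squarely on the separator and base: rear edges at rows ~285/265/245, parallel, in perspective order. I'll lower the half-open fingers behind the stack to press all three rear ends flush towards the stop.

Request:
carry_out(steps=[[[0,0,0.05],[0,0,0],0.45],[[0,0,0.04],[0,0,0],0.45],[[0,0,0.012],[0,0,0],0.45],[[0,0,0.004],[0,0,0],0.45],[[0,0,0],[0,0,0],0.45]])

```text
t: 32.85
tcp_pos: [0.4175, -0.1735, 0.0155]
ee_rot: [[-0.999, 0.032, -0.003], [0.032, 1.0, 0.001], [0.003, 0.0, -1.0]]
wrist_force: [0.5, 0.7, -0.1]
finger_gap: 0.0387
grasp_force: 0.0
```

Request:
carry_out(steps=[[[0,0,0.0015],[0,0,0],0.45],[[0,0,0.0015],[0,0,0],0.45],[[0,0,0.001],[0,0,0],0.45],[[0,0,0],[0,0,0],0.45]])

```text
t: 33.35
tcp_pos: [0.4165, -0.1732, 0.0103]
ee_rot: [[-0.999, 0.032, -0.004], [0.032, 0.999, 0.001], [0.004, 0.001, -1.0]]
wrist_force: [-0.0, 0.1, -0.6]
finger_gap: 0.0385
grasp_force: 0.0
```

Request:
carry_out(steps=[[[0,0,0.0015],[0,0,0],0.45],[[0,0,0.0015],[0,0,0],0.45],[[0,0,0],[0,0,0],0.45]])

```text
t: 33.72
tcp_pos: [0.4164, -0.1731, 0.0071]
ee_rot: [[-0.999, 0.032, -0.004], [0.032, 0.999, 0.001], [0.004, 0.001, -1.0]]
wrist_force: [-0.2, -0.6, -0.4]
finger_gap: 0.0382
grasp_force: 0.0
```

Request:
carry_out(steps=[[[0,0,0.0015],[0,0,0],0.45],[[0,0,0.001],[0,0,0],0.45],[[0,0,0],[0,0,0],0.45]])

```text
t: 34.1
tcp_pos: [0.4164, -0.1731, 0.0047]
ee_rot: [[-0.999, 0.032, -0.004], [0.032, 0.999, 0.001], [0.004, 0.001, -1.0]]
wrist_force: [0.4, -0.3, 0.8]
finger_gap: 0.0382
grasp_force: 0.0
```

Request:
carry_out(steps=[[[0,0,0.0015],[0,0,0],0.45],[[0,0,0.001],[0,0,0],0.45],[[0,0,0],[0,0,0],0.45]])

```text
t: 34.48
tcp_pos: [0.4164, -0.1732, 0.0022]
ee_rot: [[-0.999, 0.032, -0.004], [0.032, 0.999, 0.001], [0.004, 0.001, -1.0]]
wrist_force: [0.2, 0.7, -0.4]
finger_gap: 0.0384
grasp_force: 0.0
```

Request:
carry_out(steps=[[[0,0,0.0015],[0,0,0],0.45],[[0,0,0.001],[0,0,0],0.45],[[0,0,0],[0,0,0],0.45]])

```text
t: 34.85
tcp_pos: [0.4164, -0.1731, -0.0003]
ee_rot: [[-0.999, 0.032, -0.004], [0.032, 0.999, 0.001], [0.004, 0.001, -1.0]]
wrist_force: [-0.4, 0.9, -0.3]
finger_gap: 0.0384
grasp_force: 0.0
```

Request:
carry_out(steps=[[[0,0,0.0015],[0,0,0],0.45],[[0,0,0.001],[0,0,0],0.45],[[0,0,0],[0,0,0],0.45]])

```text
t: 35.22
tcp_pos: [0.4164, -0.1731, -0.0028]
ee_rot: [[-0.999, 0.032, -0.004], [0.032, 0.999, 0.001], [0.004, 0.001, -1.0]]
wrist_force: [-0.3, 0.1, -0.0]
finger_gap: 0.0387
grasp_force: 0.0
```

Request:
carry_out(steps=[[[-0.005,0,0],[0,0,0],0.45],[[-0.005,0,0],[0,0,0],0.45],[[-0.003,0,0],[0,0,0],0.45],[[0,0,0],[0,0,0],0.45]])

```text
t: 35.72
tcp_pos: [0.4297, -0.1735, -0.0028]
ee_rot: [[-0.999, 0.032, -0.004], [0.032, 1.0, 0.001], [0.004, 0.001, -1.0]]
wrist_force: [-0.5, 0.9, -0.1]
finger_gap: 0.0382
grasp_force: 0.0
```

Request:
carry_out(steps=[[[-0.0015,0,0],[0,0,0],0.45],[[-0.0015,0,0],[0,0,0],0.45],[[0,0,0],[0,0,0],0.45]])

```text
t: 36.1
tcp_pos: [0.4325, -0.1737, -0.0027]
ee_rot: [[-0.999, 0.032, -0.004], [0.032, 0.999, 0.001], [0.004, 0.001, -1.0]]
wrist_force: [-0.5, 0.8, 0.1]
finger_gap: 0.0383
grasp_force: 0.0
```

Request:
carry_out(steps=[[[-0.001,0,0],[0,0,0],0.45],[[-0.001,0,0],[0,0,0],0.45],[[0,0,0],[0,0,0],0.45]])

```text
t: 36.48
tcp_pos: [0.4345, -0.1737, -0.0028]
ee_rot: [[-0.999, 0.032, -0.004], [0.032, 0.999, 0.001], [0.004, 0.001, -1.0]]
wrist_force: [-0.2, 0.6, -0.3]
finger_gap: 0.0386
grasp_force: 0.0
```

Request:
carry_out(steps=[[[-0.001,0,0],[0,0,0],0.45],[[-0.001,0,0],[0,0,0],0.45],[[0,0,0],[0,0,0],0.45]])

```text
t: 36.85
tcp_pos: [0.4363, -0.1738, -0.0028]
ee_rot: [[-0.999, 0.032, -0.004], [0.032, 0.999, 0.001], [0.004, 0.001, -1.0]]
wrist_force: [-0.9, 0.8, 1.4]
finger_gap: 0.0388
grasp_force: 0.5
```

Request:
carry_out(steps=[[[-0.001,0,0],[0,0,0],0.45],[[0,0,0],[0,0,0],0.45]])

```text
t: 37.1
tcp_pos: [0.4369, -0.1737, -0.0029]
ee_rot: [[-0.999, 0.032, -0.005], [0.032, 0.999, 0.001], [0.005, 0.001, -1.0]]
wrist_force: [-6.0, -0.7, 2.4]
finger_gap: 0.0385
grasp_force: 2.6
```

Request:
carry_out(steps=[[[-0.001,0,0],[0,0,0],0.45],[[0,0,0],[0,0,0],0.45]])

```text
t: 37.35
tcp_pos: [0.437, -0.1738, -0.003]
ee_rot: [[-0.999, 0.032, -0.007], [0.032, 0.999, 0.001], [0.007, 0.001, -1.0]]
wrist_force: [-10.4, -0.4, 5.3]
finger_gap: 0.0382
grasp_force: 5.4
```

Request:
carry_out(steps=[[[-0.001,0,0],[0,0,0],0.45],[[0,0,0],[0,0,0],0.45]])

```text
t: 37.6
tcp_pos: [0.437, -0.1738, -0.003]
ee_rot: [[-0.999, 0.033, -0.009], [0.032, 0.999, 0.001], [0.009, 0.001, -1.0]]
wrist_force: [-15.6, 0.1, 9.9]
finger_gap: 0.0385
grasp_force: 8.3
```

It's solid against the stop. I'll back off, rise and check.

Request:
carry_out(steps=[[[0.01,0,0],[0,0,0],0.45],[[0.015,0,0],[0,0,0],0.45],[[0,0,-0.03],[0,0,0],0.45],[[0,0,-0.06],[0,0,0],0.45],[[0,0,-0.06],[0,0,0],0.45],[[0,0,0],[0,0,0],0.45],[[0,0,0],[0,0,0],0.45]])

```text
t: 38.48
tcp_pos: [0.4148, -0.1733, 0.1471]
ee_rot: [[-0.999, 0.032, -0.003], [0.032, 0.999, 0.001], [0.003, 0.001, -1.0]]
wrist_force: [0.1, -0.0, -1.7]
finger_gap: 0.0385
grasp_force: 0.0
```

Run:
```python
from h import *
w=arm.camera("wrist"); s=arm.sense(); c=cam(w); print(s["t"],s["tcp_pos"],s["wrist_force"])
for nm,h,z,xa,xb in(("top",.033,.044,-.075,.02),("tray",.056,.012,-.1,.0)):
    for rad in(3,4): print(nm,snap(w["pixels"],c,True,list(rect(xa,xb,h,z).values()),[.5243,-.176,-1.9],rad))
# intensity profile down the rear face at three lateral positions: layer edges
g=cv2.cvtColor(w["pixels"],cv2.COLOR_RGB2GRAY)
for y in(-.025,0,.025):
    u=[.5243-.075*.9995+y*.0332,-.176+.075*.0332+y*.9995]
    zs=[.044,.032,.024,.012]; q=proj([[*u,z] for z in zs],**c,fish=True); print(np.round(q,1).tolist(), g[int(q[0,1])+5:int(q[3,1])-8:-1,int(q[0,0])].tolist())
t=arm.camera("top")
for l in("top_board","separator","jar","tape","dropper"): print(l,[(np.round(d["bbox"]).tolist(),round(d["confidence"],2)) for d in arm.find_in(l,t)[:2]])
```

```text
38.525 [ 0.41442471 -0.17307474  0.14634546] [ 0.72370841  0.54020018 -0.07591785]
top (array([ 0.52251557, -0.17614378, -1.97547483]), np.float64(0.3578004097398586), np.int64(75))
top (array([ 0.52252015, -0.17642107, -1.7488924 ]), np.float64(0.5862052660319405), np.int64(75))
tray (array([ 0.52294944, -0.17687565, -2.57705065]), np.float64(1.0359012704763955), np.int64(65))
tray (array([ 0.52291874, -0.17687453, -2.5508264 ]), np.float64(1.0262147795472198), np.int64(67))
[[285.0, 272.4], [286.1, 266.6], [286.8, 262.9], [287.8, 257.7]] [124, 123, 123, 123, 122, 118, 103, 83, 70, 66, 64, 59, 49, 41, 46, 70, 87, 83, 70, 67, 68, 75, 87, 98, 102, 101, 102, 101]
[[316.6, 272.5], [316.5, 266.7], [316.5, 263.0], [316.5, 257.8]] [125, 124, 123, 124, 122, 116, 99, 80, 69, 68, 64, 56, 44, 36, 42, 58, 73, 78, 73, 70, 71, 81, 96, 109, 112, 112, 113, 113]
[[348.2, 272.5], [347.0, 266.6], [346.3, 263.0], [345.2, 257.8]] [181, 180, 180, 180, 179, 168, 142, 107, 87, 81, 79, 75, 66, 60, 90, 131, 154, 147, 117, 92, 89, 111, 142, 163, 170, 173, 174, 175]
top_board [([400.0, 205.0, 438.0, 266.0], 0.92)]
separator [([113.0, 204.0, 166.0, 252.0], 0.78)]
jar [([358.0, 244.0, 377.0, 263.0], 0.79), ([138.0, 131.0, 188.0, 178.0], 0.49)]
tape [([327.0, 126.0, 346.0, 184.0], 0.4), ([402.0, 205.0, 436.0, 267.0], 0.39)]
dropper [([410.0, 166.0, 424.0, 177.0], 0.48), ([404.0, 204.0, 437.0, 265.0], 0.25)]
```

```bash
python3 -c "
from workcell import arm
print(arm.sign_off())"
```

```text
the job is handed in; nothing more can be done
None
```

The separator and then the painted board, painted side up, are stacked on the base board and pushed home until I felt the stop. I pressed the rear ends towards the stop once more at the end, and the last camera check showed them flush to about 1.5 mm. I let go and handed the job in at about 39 s; no verdict came back.

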